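# Stack the rusks crosswise for the counter and rack the empty sheet

## Robot

A 6-joint arm with a two-finger parallel gripper is mounted at the origin on the work surface. World frame = base frame: x ahead of the robot, y to its left, z up, the work surface at z = 0. Lengths are in m, angles in rad, forces in N, time in s.
With the tool pointing down it reaches from about 0.275 to 0.825 m from the base axis. Payload 5.2 kg.
Tool frame: the origin (TCP) lies on the mounting face of the last link; the fingertips stand 186 mm ahead of it and the grasp point (between the pads) lies 167 mm ahead of it; z points along the fingers, y is the direction in which the jaws open and shut (so a half turn about z gives the same grasp; the last joint's range is limited). The gripper opens to 93 mm and grips with 3 to 60 N. Pads are 15 mm wide; open, the fingers measure 128 mm over their backs; the gripper's body (75 mm by 188 mm) begins 65 mm behind the grasp point.
Start: joints at [0.999, 0.259, 1.535, -0, 1.348, -0.203], TCP at [0.198, 0.513, 0.405] pointing down, gripper open.
Joint ranges: [-3.14, 3.14], [-0.91, 2.08], [0.19, 2.58], [-1.22, 4.36], [0.22, 2.71], [-3.12, 3.12]. Speed limits (rad/s): [2.57, 2.57, 3.14, 3.14, 3.14, 3.14].

## Interface

Orientations are given as [roll, pitch, yaw] about the fixed x, y, z axes, in that order (R = Rz(yaw) Ry(pitch) Rx(roll)).
In Python, from station import arm, viewer, ticket gives the robot as it stands. The module is installed in compiled form; this text tells all that it offers.
- The arm moves only by the tool arm_command, never from a script. Its argument "motion" is a list of rows, each a list of 7 numbers: the shift along the tool's x, y, z in m, then the turn, a rotation vector about the tool's x, y, z in degrees, then the finger opening in m, from 0 to 0.093. In form: [[dx, dy, dz, ax, ay, az, fingers], ...]. A call has 1 to 20 rows; each row shifts and turns the commanded pose from where the row before left it, along the tool's axes as they then stand; what a row does not reach is not made up. A row lasts 1/10 s, in which the tool goes at most 50 mm and 8.59 degrees, less where a joint would pass 70% of its speed; a pose out of reach is approached as far as the arm can. A call with a gripper value outside its range is refused whole. The fingers move at their own pace and stop on an object; "squeeze" is the grip in N (left out, the last holds). Time passes only in rows, so rows that do not move let the fingers close. It gives the time, the measured TCP pose, the force and the opening at its end, in the units of the state.
- arm.state(): the state, without advancing time (a new reading comes with each control period).
- viewer.capture(name): name is "scene" or "side" or "wrist"; returns the picture (400x640x3 uint8, red, green, blue); there is no depth.
- viewer.camera_model(name): a dict with "mtx" (3x3 intrinsics, pixels), "R" (3x3) and "t" (3): a world point X has camera coordinates R X + t; the wrist camera has in their place "T_tool_cam" (4x4, takes a point from camera to tool coordinates, whose origin is the TCP and whose axes are the flange's). Camera axes: x right, y down, z forward; pixel columns grow to the right and rows downward; lengths in m; the calibration is good to about 2 mm. A picture is of the moment at which its call begins: read the wrist's pose just before it. camera_model takes no time and is no camera call.
- ticket.finish_job(): hands the job in, once; it reports no verdict.
The state is a dict: "time": time; "q": joint angles; "dq": joint speeds; "joint_torque": joint torques, N m; "eef_pos": TCP position; "orientation": TCP orientation; "force": force on the tool from outside, world axes, zero at the start; "moment": the same for the moment, N m; "finger_gap": finger opening in m.
Only numpy, scipy, OpenCV 4.12 (cv2) and the standard library are available. Lean on these libraries where they do the work, as an engineer would, in place of code of your own. Each camera call takes 0.05 s, during which the arm holds its last target.

## Task

Clear the baking sheet: stack all its rusk fingers as a crosswise tower in the middle of the wooden board, two rusks to a layer about 7 cm apart centre to centre, the first two lying lengthwise with the board and each layer crosswise to the one below (an odd last rusk goes on top in either place of its pair). Then, with all the rusks stacked, take the empty sheet by its orange grip and slide it fully home onto the lowest free rail pair of the tray rack. Do not disturb the loaded trays in the rack.

Things in the scene. Friction and masses are not known exactly. Their poses are not given: they have to be found in the camera images.
- rusk1: A golden-brown baked rusk finger, a hard rigid bar 105 mm long, 22 mm wide and 16 mm high, 28 g. Origin at its centre (8 mm above its underside), x along its length, y across, z up. Starts on the baking sheet, lying across it, in one of eight places 48 mm apart in depth and 117 mm sideways; five to eight rusks are present, the rest absent (None).
- rusk2: Another rusk finger, like rusk1 (105 x 22 x 16 mm, origin at its centre, x along its length); may be absent.
- rusk3: Another rusk finger, like rusk1 (105 x 22 x 16 mm, origin at its centre, x along its length); may be absent.
- rusk4: Another rusk finger, like rusk1 (105 x 22 x 16 mm, origin at its centre, x along its length); may be absent.
- rusk5: Another rusk finger, like rusk1 (105 x 22 x 16 mm, origin at its centre, x along its length); may be absent.
- rusk6: Another rusk finger, like rusk1 (105 x 22 x 16 mm, origin at its centre, x along its length); may be absent.
- rusk7: Another rusk finger, like rusk1 (105 x 22 x 16 mm, origin at its centre, x along its length); may be absent.
- rusk8: Another rusk finger, like rusk1 (105 x 22 x 16 mm, origin at its centre, x along its length); may be absent.
- board: Dark wooden display board, oblong, 240 mm long (x), 180 mm wide (y), 20 mm high, with lighter strips across its two ends, fixed to the bench. Origin at the centre of its underside (its top is 20 mm above the origin). It stands to the left or to the right of the middle of the bench.
- sheet: Dark flat baking sheet, 210 mm deep (x), 240 wide (y), 4 thick, 0.17 kg, loose, under the rusks. Origin: centre of its underside. Upright orange grip on the front (-x) edge: 9 mm thick (x), its middle 100.5 mm in front of the origin; 90 mm wide (y, centred), from 4 to 30 mm above the origin. A thin rim, 16 mm high, runs along the rest of the front edge; no other rims.
- rack: Open steel tray rack, fixed, 150 mm deep (x), 281 wide, 198 high. Origin: on the bench, below the middle of the rails' front ends. Trays slide in along +x from the open side facing the robot. Three rail pairs: ledges 16 mm wide, tops at 45, 115, 185 mm, 150 mm long, 20 mm bent-down lead-ins before them; guides 10 mm high, 249 mm apart inside; a back bar stops the tray.
- rack_home_low (a point): Where the origin of a sheet is when it lies fully home on the lowest rail pair (45 mm above the bench, 45 mm behind the rack's origin, against the back bar); its front edge then stands out 60 mm before the rails. Axes as the rack's.
- rack_home_mid (a point): Where the origin of a sheet is when it lies fully home on the middle rail pair (115 mm above the bench, 45 mm behind the rack's origin, against the back bar); its front edge then stands out 60 mm before the rails. Axes as the rack's.
- rack_home_top (a point): Where the origin of a sheet is when it lies fully home on the top rail pair (185 mm above the bench, 45 mm behind the rack's origin, against the back bar); its front edge then stands out 60 mm before the rails. Axes as the rack's.
- tray_low: A silver tray of the same size as the sheet, with an orange grip too, loaded with nine bread rolls (38 mm high over all), loose, lying home on the lowest rail pair. Origin as for the sheet.
- tray_mid: A second tray like tray_low, lying home on the middle rail pair in some starts; in the others it is absent (None) and the middle rail pair is free.
- scraper: Bench scraper: steel blade 95 x 150 mm with a round wooden handle 25 mm thick, lying flat in the middle of the bench; origin under its handle.
- brush: Pastry brush, 150 mm long, lying in the middle of the bench before the rack; origin at its middle.

How it is judged:
On the way, in this order (a step that is already met when the one before it is completed fails the run):
1. all the rusks present are stacked crosswise on the board (horizontal distance between rusk1 and board between 0.024 and 0.052 m and horizontal distance between rusk2 and board between 0.024 and 0.052 m and horizontal distance between rusk3 and board between 0.024 and 0.052 m and horizontal distance between rusk4 and board between 0.024 and 0.052 m and horizontal distance between rusk5 and board between 0.024 and 0.052 m and horizontal distance between rusk6 and board between 0.024 and 0.052 m and horizontal distance between rusk7 and board between 0.024 and 0.052 m and horizontal distance between rusk8 and board between 0.024 and 0.052 m and ((z of rusk1 in the frame of board between 0.023 and 0.033 m and angle between the x axis of rusk1 and the x axis of board, either way round below 0.2 rad and x of rusk1 in the frame of board between -0.018 and 0.018 m) or (z of rusk1 in the frame of board between 0.039 and 0.049 m and angle between the x axis of rusk1 and the y axis of board, either way round below 0.2 rad and y of rusk1 in the frame of board between -0.018 and 0.018 m) or (z of rusk1 in the frame of board between 0.055 and 0.065 m and angle between the x axis of rusk1 and the x axis of board, either way round below 0.2 rad and x of rusk1 in the frame of board between -0.018 and 0.018 m) or (z of rusk1 in the frame of board between 0.071 and 0.081 m and angle between the x axis of rusk1 and the y axis of board, either way round below 0.2 rad and y of rusk1 in the frame of board between -0.018 and 0.018 m)) and ((z of rusk2 in the frame of board between 0.023 and 0.033 m and angle between the x axis of rusk2 and the x axis of board, either way round below 0.2 rad and x of rusk2 in the frame of board between -0.018 and 0.018 m) or (z of rusk2 in the frame of board between 0.039 and 0.049 m and angle between the x axis of rusk2 and the y axis of board, either way round below 0.2 rad and y of rusk2 in the frame of board between -0.018 and 0.018 m) or (z of rusk2 in the frame of board between 0.055 and 0.065 m and angle between the x axis of rusk2 and the x axis of board, either way round below 0.2 rad and x of rusk2 in the frame of board between -0.018 and 0.018 m) or (z of rusk2 in the frame of board between 0.071 and 0.081 m and angle between the x axis of rusk2 and the y axis of board, either way round below 0.2 rad and y of rusk2 in the frame of board between -0.018 and 0.018 m)) and ((z of rusk3 in the frame of board between 0.023 and 0.033 m and angle between the x axis of rusk3 and the x axis of board, either way round below 0.2 rad and x of rusk3 in the frame of board between -0.018 and 0.018 m) or (z of rusk3 in the frame of board between 0.039 and 0.049 m and angle between the x axis of rusk3 and the y axis of board, either way round below 0.2 rad and y of rusk3 in the frame of board between -0.018 and 0.018 m) or (z of rusk3 in the frame of board between 0.055 and 0.065 m and angle between the x axis of rusk3 and the x axis of board, either way round below 0.2 rad and x of rusk3 in the frame of board between -0.018 and 0.018 m) or (z of rusk3 in the frame of board between 0.071 and 0.081 m and angle between the x axis of rusk3 and the y axis of board, either way round below 0.2 rad and y of rusk3 in the frame of board between -0.018 and 0.018 m)) and ((z of rusk4 in the frame of board between 0.023 and 0.033 m and angle between the x axis of rusk4 and the x axis of board, either way round below 0.2 rad and x of rusk4 in the frame of board between -0.018 and 0.018 m) or (z of rusk4 in the frame of board between 0.039 and 0.049 m and angle between the x axis of rusk4 and the y axis of board, either way round below 0.2 rad and y of rusk4 in the frame of board between -0.018 and 0.018 m) or (z of rusk4 in the frame of board between 0.055 and 0.065 m and angle between the x axis of rusk4 and the x axis of board, either way round below 0.2 rad and x of rusk4 in the frame of board between -0.018 and 0.018 m) or (z of rusk4 in the frame of board between 0.071 and 0.081 m and angle between the x axis of rusk4 and the y axis of board, either way round below 0.2 rad and y of rusk4 in the frame of board between -0.018 and 0.018 m)) and ((z of rusk5 in the frame of board between 0.023 and 0.033 m and angle between the x axis of rusk5 and the x axis of board, either way round below 0.2 rad and x of rusk5 in the frame of board between -0.018 and 0.018 m) or (z of rusk5 in the frame of board between 0.039 and 0.049 m and angle between the x axis of rusk5 and the y axis of board, either way round below 0.2 rad and y of rusk5 in the frame of board between -0.018 and 0.018 m) or (z of rusk5 in the frame of board between 0.055 and 0.065 m and angle between the x axis of rusk5 and the x axis of board, either way round below 0.2 rad and x of rusk5 in the frame of board between -0.018 and 0.018 m) or (z of rusk5 in the frame of board between 0.071 and 0.081 m and angle between the x axis of rusk5 and the y axis of board, either way round below 0.2 rad and y of rusk5 in the frame of board between -0.018 and 0.018 m)) and ((z of rusk6 in the frame of board between 0.023 and 0.033 m and angle between the x axis of rusk6 and the x axis of board, either way round below 0.2 rad and x of rusk6 in the frame of board between -0.018 and 0.018 m) or (z of rusk6 in the frame of board between 0.039 and 0.049 m and angle between the x axis of rusk6 and the y axis of board, either way round below 0.2 rad and y of rusk6 in the frame of board between -0.018 and 0.018 m) or (z of rusk6 in the frame of board between 0.055 and 0.065 m and angle between the x axis of rusk6 and the x axis of board, either way round below 0.2 rad and x of rusk6 in the frame of board between -0.018 and 0.018 m) or (z of rusk6 in the frame of board between 0.071 and 0.081 m and angle between the x axis of rusk6 and the y axis of board, either way round below 0.2 rad and y of rusk6 in the frame of board between -0.018 and 0.018 m)) and ((z of rusk7 in the frame of board between 0.023 and 0.033 m and angle between the x axis of rusk7 and the x axis of board, either way round below 0.2 rad and x of rusk7 in the frame of board between -0.018 and 0.018 m) or (z of rusk7 in the frame of board between 0.039 and 0.049 m and angle between the x axis of rusk7 and the y axis of board, either way round below 0.2 rad and y of rusk7 in the frame of board between -0.018 and 0.018 m) or (z of rusk7 in the frame of board between 0.055 and 0.065 m and angle between the x axis of rusk7 and the x axis of board, either way round below 0.2 rad and x of rusk7 in the frame of board between -0.018 and 0.018 m) or (z of rusk7 in the frame of board between 0.071 and 0.081 m and angle between the x axis of rusk7 and the y axis of board, either way round below 0.2 rad and y of rusk7 in the frame of board between -0.018 and 0.018 m)) and ((z of rusk8 in the frame of board between 0.023 and 0.033 m and angle between the x axis of rusk8 and the x axis of board, either way round below 0.2 rad and x of rusk8 in the frame of board between -0.018 and 0.018 m) or (z of rusk8 in the frame of board between 0.039 and 0.049 m and angle between the x axis of rusk8 and the y axis of board, either way round below 0.2 rad and y of rusk8 in the frame of board between -0.018 and 0.018 m) or (z of rusk8 in the frame of board between 0.055 and 0.065 m and angle between the x axis of rusk8 and the x axis of board, either way round below 0.2 rad and x of rusk8 in the frame of board between -0.018 and 0.018 m) or (z of rusk8 in the frame of board between 0.071 and 0.081 m and angle between the x axis of rusk8 and the y axis of board, either way round below 0.2 rad and y of rusk8 in the frame of board between -0.018 and 0.018 m))), for 0.2 s.
2. the empty sheet lies fully home on the lowest free rail pair (((x of sheet in the frame of rack_home_mid between -0.008 and 0.006 m and y of sheet in the frame of rack_home_mid between -0.008 and 0.008 m and z of sheet in the frame of rack_home_mid between -0.005 and 0.006 m) or (x of sheet in the frame of tray_mid between -0.008 and 0.006 m and y of sheet in the frame of tray_mid between -0.008 and 0.008 m and z of sheet in the frame of tray_mid between 0.065 and 0.076 m)) and angle between sheet's own z axis and vertical below 0.05 rad and angle between the x axis of sheet and the x axis of rack, either way round below 0.06 rad), for 0.2 s.
At the end, for the whole second after the job is handed in: Every rusk lies flat in its tower layer (height 5 mm, angle 0.2 rad, first layer along the board), its centre 24 to 52 mm from the board's middle and at most 18 mm off it along the rusk; the sheet lies level on the lowest free rails, within 8 mm of home and 0.06 rad of square; all at rest (all of step 1 and all of step 2 and linear speed of each of rusk1, rusk2, rusk3, rusk4, rusk5, rusk6, rusk7, rusk8, sheet below 0.02 m/s); the robot touches nothing.
It fails at once if a loaded tray is moved more than 3 cm (distance of any of tray_low, tray_mid from where it was at the start of the episode above 0.03 m).
Of rusk1, rusk2, rusk3, rusk4, rusk5, rusk6, rusk7, rusk8 only 5 to 8 are there at a start; the rules pass over those that are not, and their reading is None.
Of tray_mid, mug only 1 to 1 are there at a start; the rules pass over those that are not, and their reading is None.
At some moment in a run one of sheet may be knocked a few centimetres aside while the robot is not near it.
Once in a run the grip may slacken for a moment while it holds something.
It also fails if it takes over 210 s, if anything falls off the work surface, if the arm or the gripper's body presses on something with over 40 N, if the wrist force passes 120 N, or if a joint passes its speed limit or range.

## Working session

There is one attempt and no reset: what is moved stays moved. The work goes in short steps, Python scripts to look and compute and a tool call to move; the robot and the scene stay as the last step left them, time stands still between calls to the robot, and variables do not carry over. Pictures are saved under pics/ and viewed, and the job is handed in when it is done.

Besides the shell and the picture viewer there is one more tool, called after ">>>" as a command line: name --pt "numbers of a row" for each row, then --argument value for the rest. arm_command: Moves the arm, as the interface text tells. Its arguments: {"type":"object","properties":{"motion":{"type":"array","items":{"type":"array","items":{"type":"number"}}},"squeeze":{"type":"number"}},"required":["motion"]}

```bash
mkdir -p pics; ls; python3 - <<'E'
from station import arm, viewer, ticket
import cv2, numpy as np
print(arm.state())
for n in ["scene","side","wrist"]:
    im=viewer.capture(n); cv2.imwrite(f"pics/{n}0.png",im[:,:,::-1]); m=viewer.camera_model(n)
    print(n,{k:np.round(np.array(v),4).tolist() for k,v in m.items()})
E
```

```text
pics
{'time': 0.0, 'q': array([ 9.99227007e-01,  2.59335768e-01,  1.53602938e+00,  1.37953810e-05,
        1.34797763e+00, -2.02826376e-01]), 'dq': array([ 0.00074743, -0.00049547,  0.0027168 , -0.00206043,  0.00023389,
        0.00034779]), 'joint_torque': array([-9.54702482e-04, -4.37304783e+01, -2.84002697e+01,  7.18512316e-02,
        4.12720442e-02, -9.29283897e-05]), 'eef_pos': array([0.19812549, 0.51286654, 0.40394285]), 'orientation': array([-3.13988111e+00, -3.65715644e-04,  2.77284634e+00]), 'force': array([-0.10021408,  0.04917975, -0.21114854]), 'moment': array([-0.02309814,  0.01070281,  0.05449749]), 'finger_gap': 0.09306521550435387}
scene {'mtx': [[408.4664, 0.0, 324.1307], [0.0, 408.4664, 200.0686], [0.0, 0.0, 1.0]], 'R': [[0.4331, 0.9013, -0.0105], [0.5281, -0.2631, -0.8074], [-0.7305, 0.3441, -0.5899]], 't': [-0.2265, -0.2224, 1.5766]}
side {'mtx': [[386.7577, 0.0, 318.9368], [0.0, 386.7577, 203.5039], [0.0, 0.0, 1.0]], 'R': [[-0.9944, -0.1048, -0.0129], [-0.0652, 0.7057, -0.7055], [0.0831, -0.7007, -0.7086]], 't': [0.594, 0.1392, 1.1805]}
wrist {'mtx': [[277.5636, 0.0, 317.7782], [0.0, 277.5636, 198.9725], [0.0, 0.0, 1.0]], 'T_tool_cam': [[-0.0017, -0.9689, -0.2473, 0.0676], [1.0, -0.0016, -0.0007, -0.0002], [0.0003, -0.2473, 0.969, 0.0204], [0.0, 0.0, 0.0, 1.0]]}
```

View pics/scene0.png

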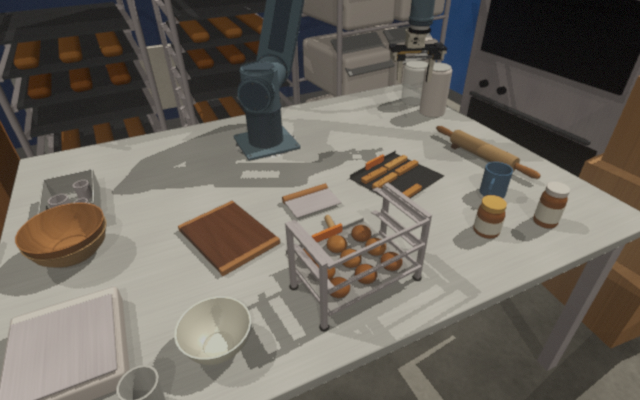

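View pics/side0.png

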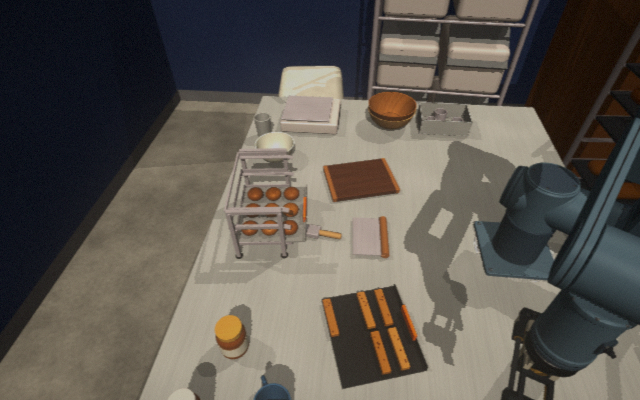

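View pics/wrist0.png

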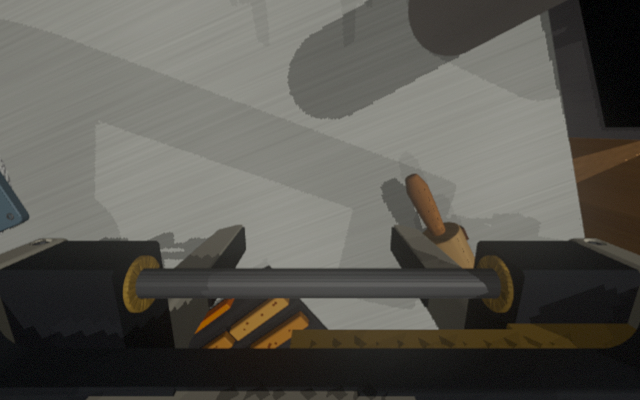

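```bash
python3 - <<'E'
import cv2
s=cv2.imread("pics/side0.png"); c=cv2.imread("pics/scene0.png")
cv2.imwrite("pics/a.png",cv2.resize(s[270:400,300:450],None,fx=5,fy=5,interpolation=cv2.INTER_CUBIC)[:600,:750])
cv2.imwrite("pics/b.png",cv2.resize(c[145:210,340:450],None,fx=7,fy=7,interpolation=cv2.INTER_CUBIC))
cv2.imwrite("pics/c.png",cv2.resize(s[140:270,220:410],None,fx=4,fy=4,interpolation=cv2.INTER_CUBIC))
cv2.imwrite("pics/d.png",cv2.resize(c[180:330,170:440],None,fx=2.9,fy=2.9,interpolation=cv2.INTER_CUBIC))
E
```

```text
(no output)
```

View pics/a.png

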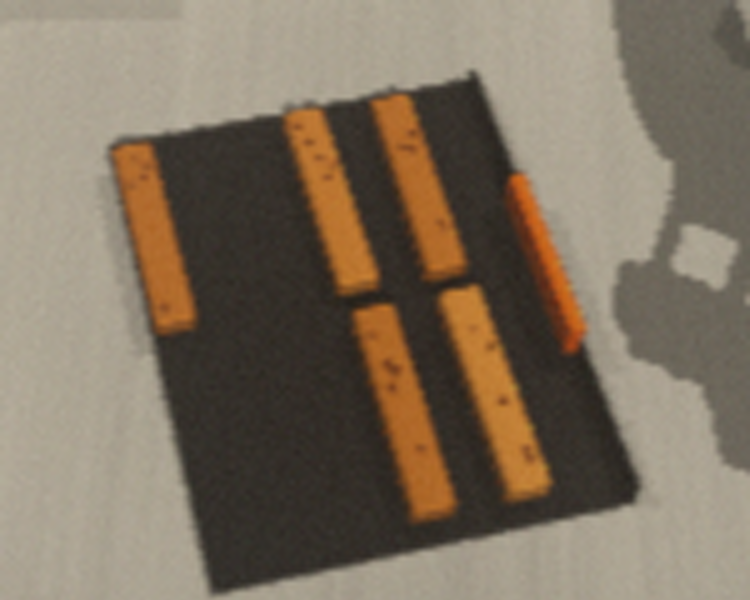

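View pics/b.png

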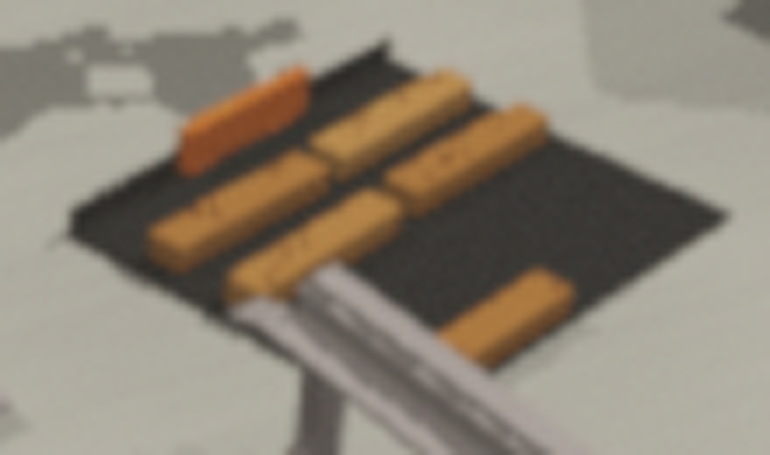

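View pics/c.png

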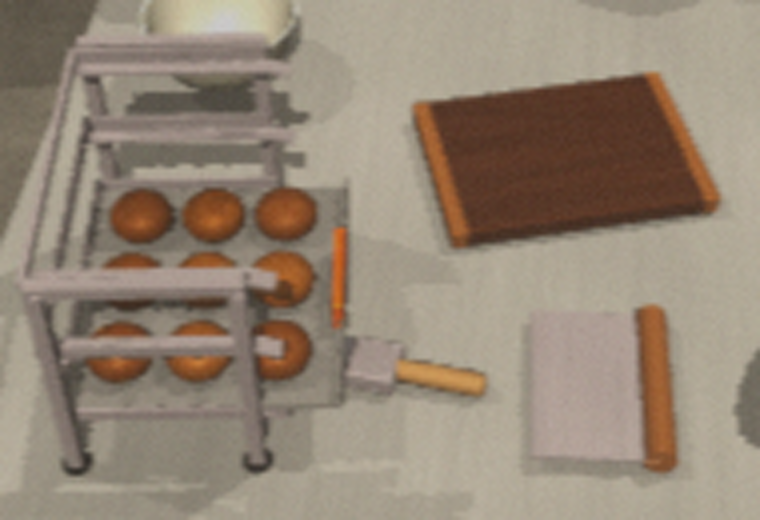

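View pics/d.png

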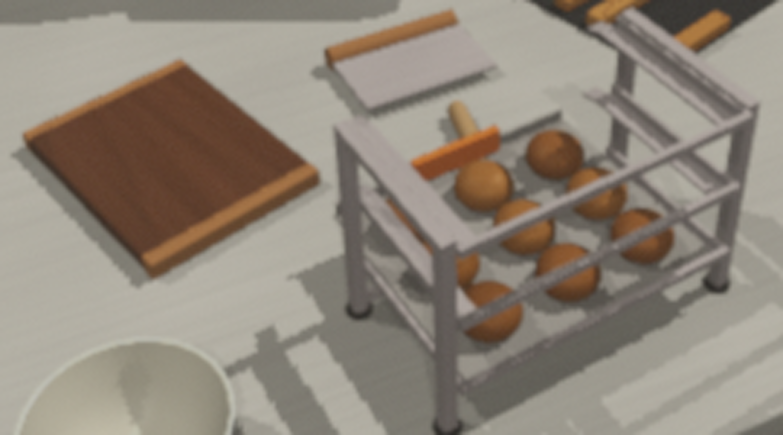

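```bash
cat > h.py <<'E'
import numpy as np, cv2
from scipy.optimize import minimize, least_squares
from scipy.spatial.transform import Rotation as Rn
from station import arm, viewer, ticket
def grab(n,save=None):
    st=arm.state(); im=viewer.capture(n)[:,:,::-1].copy()
    if save: cv2.imwrite(f"pics/{save}.png",im)
    return im,st
def Rt(n,st=None):
    m=viewer.camera_model(n); K=np.array(m["mtx"])
    if n!="wrist": return K,np.array(m["R"]),np.array(m["t"])
    T=np.eye(4); T[:3,:3]=Rn.from_euler("xyz",st["orientation"]).as_matrix(); T[:3,3]=st["eef_pos"]
    W=np.linalg.inv(T@np.array(m["T_tool_cam"])); return K,W[:3,:3],W[:3,3]
def proj(c,P):
    K,R,t=c; q=np.atleast_2d(P)@R.T+t; q=q@K.T; return q[:,:2]/q[:,2:]
def ray(c,uv,z):
    K,R,t=c; d=R.T@np.linalg.inv(K)@np.array([uv[0],uv[1],1.]); o=-R.T@t
    return o+d*(z-o[2])/d[2]
def box(p,L,W,z0,z1):
    x,y,a=p; l=np.array([[sx*L/2,sy*W/2] for sx in(1,-1) for sy in(1,-1)])
    c,s=np.cos(a),np.sin(a); w=l@np.array([[c,s],[-s,c]])+[x,y]
    return np.vstack([np.c_[w,np.full(4,z)] for z in(z0,z1)])
def fit(c,mask,p0,dims,pad=6,S=6):
    """mask: float image (0..1) ; silhouette fit of a box, local window"""
    q=proj(c,box(p0,*dims)); u0,v0=np.floor(q.min(0)-pad).astype(int); u1,v1=np.ceil(q.max(0)+pad).astype(int)
    u0=max(u0,0);v0=max(v0,0);u1=min(u1,640);v1=min(v1,400)
    M=mask[v0:v1,u0:u1]
    def cost(d):
        p=np.array(p0)+d*np.array([.01,.01,.1])
        h=cv2.convexHull(((proj(c,box(p,*dims))-[u0,v0]+.5)*S).astype(np.float32))
        r=np.zeros(((v1-v0)*S,(u1-u0)*S),np.uint8); cv2.fillConvexPoly(r,np.round(h*16).astype(np.int32),255,cv2.LINE_8,4)
        r=cv2.resize(r,(u1-u0,v1-v0),interpolation=cv2.INTER_AREA)/255.
        return np.abs(r-M).sum()/r.sum()
    best=None
    for k in ([0,0,0],[.4,0,.3],[-.4,.3,-.3],[0,-.4,0]):
        o=minimize(cost,np.array(k,float),method="Nelder-Mead",options=dict(initial_simplex=np.array(k,float)+np.vstack([np.zeros(3),np.eye(3)*.6])))
        if best is None or o.fun<best.fun: best=o
    return np.array(p0)+best.x*np.array([.01,.01,.1]),best.fun
E
python3 - <<'E'
from h import *
c=Rt("side"); im=cv2.imread("pics/side0.png")
A=lambda u,v,z:ray(c,(300+u/5-.5+.1,270+v/5-.4),z)
print("sheet", [A(*p,.004).round(3) for p in [(111,145),(212,592),(636,500)]])
print("grip", [A(*p,.030).round(3) for p in [(517,175),(582,345)]])
for q in [(155,235),(330,200),(420,190),(405,412),(497,393)]:
    print(A(*q,.020).round(3))
C=lambda u,v,z:ray(c,(220+u/4-.4,140+v/4-.4),z)
print("board",[C(*p,.02).round(3) for p in [(415,104),(656,73),(718,205),(460,240)]])
for p in [(155,235),(330,200),(80,400),(680,130),(560,160)]:
    u,v=(300+p[0]//5,270+p[1]//5) if p[0]<400 and p[1]!=400 else (0,0)
    print(cv2.cvtColor(im,cv2.COLOR_BGR2HSV)[v,u],im[v,u])
E
```

```text
sheet [array([0.565, 0.23 , 0.004]), array([0.495, 0.459, 0.004]), array([0.296, 0.397, 0.004])]
grip [array([0.349, 0.242, 0.03 ]), array([0.322, 0.334, 0.03 ])]
[0.536 0.29  0.02 ]
[0.446 0.261 0.02 ]
[0.399 0.25  0.02 ]
[0.407 0.372 0.02 ]
[0.363 0.358 0.02 ]
board [array([ 0.614, -0.321,  0.02 ]), array([ 0.391, -0.387,  0.02 ]), array([ 0.34 , -0.208,  0.02 ]), array([ 0.559, -0.144,  0.02 ])]
[ 15 190 176] [ 45 109 176]
[ 15 189 188] [ 49 118 188]
[115 139  22] [22 12 10]
[115 139  22] [22 12 10]
[115 139  22] [22 12 10]
```

```bash
cat > fit0.py <<'E'
from h import *
def ruskmask(im):
    h=cv2.cvtColor(im,cv2.COLOR_BGR2HSV).astype(float)
    return ((h[...,1]>110)&(h[...,2]>70)&(h[...,0]>7)&(h[...,0]<25)).astype(float)
if __name__=="__main__":
    im=cv2.imread("pics/side0.png"); c=Rt("side"); m=ruskmask(im)
    for p in [(.536,.29),(.446,.261),(.399,.25),(.407,.372),(.363,.358)]:
        p,f=fit(c,m,[*p,np.radians(107)],(.105,.022,.004,.020),pad=2); print(p[:2].round(4),np.degrees(p[2]).round(1),round(f,2))
    # board & sheet: gray-diff to bench
    g=im.astype(float); hsv=cv2.cvtColor(im,cv2.COLOR_BGR2HSV)
    bm=((hsv[...,1]>110)&(hsv[...,0]<25)).astype(float)
    p,f=fit(c,bm,[.476,-.265,np.radians(16.5)],(.24,.18,0,.02)); print("board",p[:2].round(4),np.degrees(p[2]).round(1),round(f,2))
    sm=((hsv[...,2]<75)|(ruskmask(im)>0)|((hsv[...,1]>150)&(hsv[...,2]>100))).astype(float)
    p,f=fit(c,sm,[.4296,.314,np.radians(17)],(.21,.24,0,.004),pad=4); print("sheet",p[:2].round(4),np.degrees(p[2]).round(1),round(f,2))
    c2=Rt("scene"); im2=cv2.imread("pics/scene0.png"); h2=cv2.cvtColor(im2,cv2.COLOR_BGR2HSV)
    bm=((h2[...,1]>110)&(h2[...,0]<25)).astype(float)
    p,f=fit(c2,bm,[.476,-.265,np.radians(16.5)],(.24,.18,0,.02)); print("board scene",p[:2].round(4),np.degrees(p[2]).round(1),round(f,2))
    cv2.imwrite("pics/m.png",np.hstack([sm*255]))
E
python3 fit0.py
```

```text
[0.5371 0.2848] 108.1 0.08
[0.4463 0.2544] 108.6 0.24
[0.3992 0.2415] 106.4 0.38
[0.4078 0.3659] 107.1 0.3
[0.3637 0.352 ] 108.0 0.4
board [ 0.478  -0.2766] 15.9 0.08
sheet [0.4294 0.3119] 17.4 0.03
board scene [ 0.4727 -0.2702] 16.0 0.1[ WARN:0@1.026] global loadsave.cpp:1063 imwrite_ Unsupported depth image for selected encoder is fallbacked to CV_8U.
```

View pics/m.png

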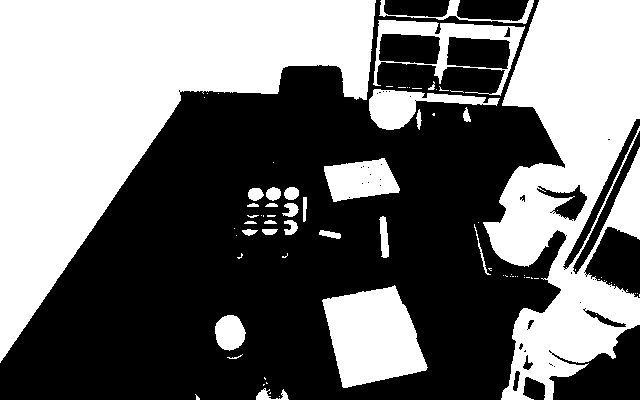

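```bash
cat >> h.py <<'E'
def plan(xyz,yaw,v=.04,w=8.0):
    """print rotation then translation rows (tool frame, vertical tool)"""
    st=arm.state(); R=Rn.from_euler("xyz",st["orientation"])
    T=Rn.from_euler("xyz",[np.pi,0,np.radians(yaw)])
    rv=np.degrees((R.inv()*T).as_rotvec()); n=max(1,int(np.ceil(np.linalg.norm(rv)/w)))
    d=T.inv().apply(np.array(xyz)-st["eef_pos"]); k=max(1,int(np.ceil(np.linalg.norm(d)/v)))
    print("rot",n,"x",(rv/n).round(2),"| trans total",d.round(4),k,"x",(d/k).round(4))
E
python3 -c "
from h import *
plan([.5371,.2848,.32],107.8)"
```

```text
rot 7 x [-0.01  0.    7.3 ] | trans total [-0.3208  0.253   0.0841] 11 x [-0.0292  0.023   0.0076]
```

>>> arm_command --pt "0 0 0 0 0 7.3 0.06" --pt "0 0 0 0 0 7.3 0.06" --pt "0 0 0 0 0 7.3 0.06" --pt "0 0 0 0 0 7.3 0.06" --pt "0 0 0 0 0 7.3 0.06" --pt "0 0 0 0 0 7.3 0.06" --pt "0 0 0 0 0 7.3 0.06" --pt "-0.0292 0.023 0.0076 0 0 0 0.06" --pt "-0.0292 0.023 0.0076 0 0 0 0.06" --pt "-0.0292 0.023 0.0076 0 0 0 0.06" --pt "-0.0292 0.023 0.0076 0 0 0 0.06" --pt "-0.0292 0.023 0.0076 0 0 0 0.06" --pt "-0.0292 0.023 0.0076 0 0 0 0.06" --pt "-0.0292 0.023 0.0076 0 0 0 0.06" --pt "-0.0292 0.023 0.0076 0 0 0 0.06" --pt "-0.0292 0.023 0.0076 0 0 0 0.06" --pt "-0.0292 0.023 0.0076 0 0 0 0.06" --pt "-0.0292 0.023 0.0076 0 0 0 0.06" --squeeze 15

```text
time: 1.95
eef_pos: [0.5383, 0.2833, 0.3205]
orientation: [-3.141, -0.0, 1.881]
force: [-0.0, -0.1, 0.3]
finger_gap: 0.0598
```

```bash
python3 -c "
from h import *
im,st=grab('wrist','w1'); print(st['time'],st['eef_pos'],np.degrees(st['orientation']),st['finger_gap'])
c=Rt('wrist',st)
print(proj(c,box([.5371,.2848,np.radians(108)],.105,.022,.004,.02)).round(0).tolist())"
```

```text
1.95 [0.53826304 0.28330813 0.32050993] [-1.79963999e+02 -3.65148384e-03  1.07763478e+02] 0.05977804798665022
[[306.0, 141.0], [327.0, 141.0], [308.0, 235.0], [327.0, 235.0], [306.0, 142.0], [328.0, 142.0], [307.0, 241.0], [328.0, 241.0]]
```

View pics/w1.png

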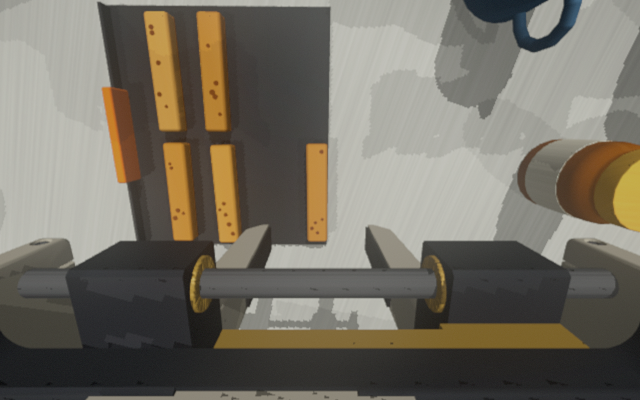

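```bash
python3 -c "
from h import *
from fit0 import ruskmask
im=cv2.imread('pics/w1.png'); st=arm.state(); c=Rt('wrist',st); m=ruskmask(im)
for p in [(.5371,.2848),(.4463,.2544),(.3992,.2415),(.4078,.3659),(.3637,.352)]:
    p,f=fit(c,m,[*p,np.radians(107.5)],(.105,.022,.004,.020),pad=4); print(p[:2].round(4),np.degrees(p[2]).round(1),round(f,2))
s=Rt('side')
print('jar base',ray(s,(233,354),0.),'top',ray(s,(229,322),.1), 'mug', ray(s,(268,385),.09))
"
```

```text
[0.5414 0.2794] 108.0 0.05
[0.4509 0.2498] 107.6 0.06
[0.4049 0.2374] 106.0 0.07
[0.4142 0.3598] 107.3 0.09
[0.3706 0.346 ] 108.0 0.08
jar base [0.76961182 0.40400445 0.        ] top [0.7707136  0.37075902 0.1       ] mug [0.65236    0.49913277 0.09      ]
```

```bash
python3 -c "
from h import *
from fit0 import ruskmask
im=cv2.imread('pics/w1.png'); st=arm.state(); print(st['time'],st['eef_pos']); c=Rt('wrist',st)
b=cv2.resize(im[120:260,140:340],None,fx=4,fy=4,interpolation=cv2.INTER_NEAREST)
for p,col in [((.5371,.2848),(0,255,0)),((.5414,.2794),(255,0,0)),((.4509,.2498),(255,0,0)),((.4463,.2544),(0,255,0))]:
    q=proj(c,box([*p,np.radians(108)],.105,.022,.004,.020)); h=cv2.convexHull(((q-[140,120]+.5)*4).astype(np.float32)); cv2.polylines(b,[h.astype(np.int32)],1,col,1)
cv2.imwrite('pics/ov.png',b)
"
```

```text
2.0 [0.54242931 0.27998987 0.31910409]
```

View pics/ov.png

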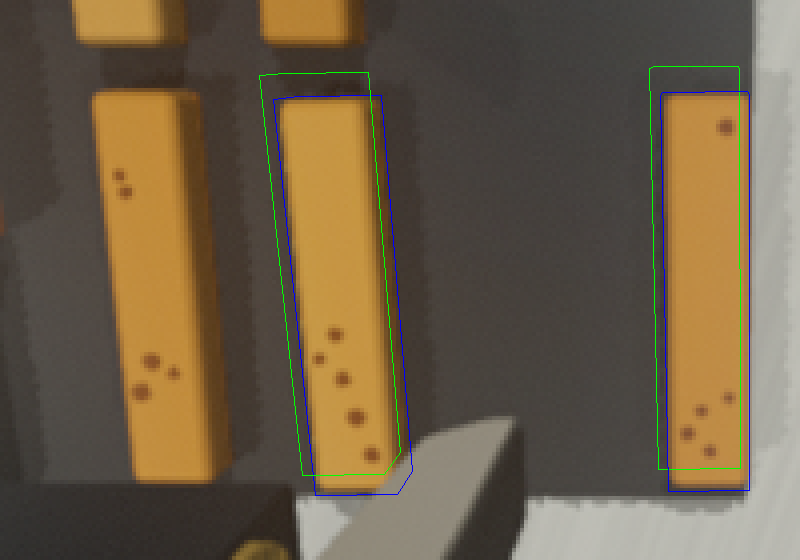

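```bash
cat > rusks.py <<'E'
from h import *
from fit0 import ruskmask
import sys,json
def allrusks(pts,save):
    im,st=grab('wrist',save); c=Rt('wrist',st); m=ruskmask(im); print(st['time'],st['eef_pos'].round(4))
    for p in pts:
        p,f=fit(c,m,[*p,np.radians(107.5)],(.105,.022,.004,.020),pad=4); print(p[:2].round(4),np.degrees(p[2]).round(1),round(f,2))
E
python3 -c "
from rusks import *
allrusks([(.5371,.2848),(.4463,.2544),(.3992,.2415),(.4078,.3659),(.3637,.352)],'w2')
plan([.5371,.2835,.192],107.8)
"
```

```text
2.0 [0.5424 0.28   0.3191]
[0.5366 0.2832] 107.8 0.05
[0.4456 0.2536] 108.0 0.05
[0.3992 0.2409] 106.0 0.06
[0.4084 0.3638] 107.0 0.07
[0.3644 0.3498] 107.7 0.06
rot 1 x [-0.05  0.08 -0.27] | trans total [ 0.003  -0.0025  0.1274] 4 x [ 0.0007 -0.0006  0.0319]
```

>>> arm_command --pt "0 0 0 0 0 0 0.05" --pt "0 0 0 0 0 0 0.05" --pt "0 0 0 0 0 0 0.05"

```text
time: 2.35
eef_pos: [0.5362, 0.2853, 0.3215]
orientation: [3.142, -0.0, 1.882]
force: [0.4, -0.0, -0.4]
finger_gap: 0.05
```

```bash
python3 -c "
from h import *
plan([.5368,.2833,.192],107.8)
"
```

```text
rot 1 x [ 0.   -0.01  0.05] | trans total [-0.0021 -0.      0.1295] 4 x [-0.0005 -0.      0.0324]
```

>>> arm_command --pt "-0.001 0 0.03 0 0 0 0.05" --pt "-0.001 0 0.04 0 0 0 0.05" --pt "0 0 0.03 0 0 0 0.05" --pt "0 0 0.02 0 0 0 0.05" --pt "0 0 0.009 0 0 0 0.05" --pt "0 0 0 0 0 0 0.05" --pt "0 0 0 0 0 0 0.0" --pt "0 0 0 0 0 0 0.0" --pt "0 0 0 0 0 0 0.0" --pt "0 0 0 0 0 0 0.0" --pt "0 0 0 0 0 0 0.0" --pt "0 0 0 0 0 0 0.0" --squeeze 20

```text
time: 3.55
eef_pos: [0.538, 0.2825, 0.1927]
orientation: [3.141, -0.0, 1.881]
force: [-1.0, -0.5, 4.4]
finger_gap: 0.0218
```

>>> arm_command --pt "0 0 -0.01 0 0 0 0.0" --pt "0 0 -0.03 0 0 0 0.0" --pt "0 0 -0.04 0 0 0 0.0" --pt "0 0 -0.04 0 0 0 0.0" --pt "0 0 -0.02 0 0 0 0.0" --pt "0 0 0 0 0 0 0.0"

```text
time: 4.15
eef_pos: [0.5387, 0.2827, 0.3365]
orientation: [3.134, 0.0, 1.881]
force: [0.1, 0.1, -0.5]
finger_gap: 0.0213
```

```bash
python3 -c "
from h import *
s=Rt('side')
C=lambda u,v,z:ray(s,(220+u/4-.4,140+v/4-.4),z).round(3)
print('tray grip top', C(340,230,.075),C(338,322,.075))
print('top rails front ends z.185', C(284,68,.185), C(277,283,.185))
print('mid rail fronts .115', C(293,135,.115), C(282,347,.115))
print('feet', C(257,458,0), C(75,460,0))
c=Rt('scene')
D=lambda u,v,z:ray(c,(170+u/2.9-.4,180+v/2.9-.4),z).round(3)
print('tray grip top', D(413,160,.075),D(498,128,.075))
print('feet',D(357,310,0),D(447,428,0),D(718,284,0))
plan([.45,0.0,.30],107.8)
"
```

```text
tray grip top [ 0.652 -0.091  0.075] [0.641 0.008 0.075]
top rails front ends z.185 [ 0.701 -0.157  0.185] [0.669 0.076 0.185]
mid rail fronts .115 [ 0.698 -0.158  0.115] [0.671 0.072 0.115]
feet [0.696 0.086 0.   ] [0.834 0.101 0.   ]
tray grip top [ 0.653 -0.095  0.075] [ 0.647 -0.009  0.075]
feet [ 0.725 -0.181  0.   ] [ 0.863 -0.164  0.   ] [0.834 0.104 0.   ]
rot 1 x [ 0.44  0.01 -0.03] | trans total [-0.2421 -0.1709  0.0365] 8 x [-0.0303 -0.0214  0.0046]
```

>>> arm_command --pt "-0.014 -0.0063 0.001 0 0 0 0.0" --pt "-0.028 -0.0126 0.0015 0 0 0 0.0" --pt "-0.0352 -0.0158 0.002 0 0 0 0.0" --pt "-0.0352 -0.0158 0.002 0 0 0 0.0" --pt "-0.0352 -0.0158 0.002 0 0 0 0.0" --pt "-0.0352 -0.0158 0.002 0 0 0 0.0" --pt "-0.0352 -0.0158 0.002 0 0 0 0.0" --pt "-0.0352 -0.0158 0.002 0 0 0 0.0" --pt "-0.0352 -0.0158 0.002 0 0 0 0.0" --pt "-0.0352 -0.0158 0.002 0 0 0 0.0" --pt "-0.0352 -0.0158 0.002 0 0 0 0.0" --pt "-0.0352 -0.0158 0.002 0 0 0 0.0" --pt "-0.0352 -0.0158 0.002 0 0 0 0.0" --pt "-0.0352 -0.0158 0.002 0 0 0 0.0" --pt "-0.028 -0.0126 0.0015 0 0 0 0.0" --pt "-0.014 -0.0063 0.001 0 0 0 0.0" --pt "0 0 0 0 0 0 0.0" --pt "0 0 0 0 0 0 0.0" --pt "0 0 0 0 0 0 0.0"

```text
time: 6.05
eef_pos: [0.4758, -0.2677, 0.3028]
orientation: [-3.141, -0.001, 1.882]
force: [-0.2, -0.1, -1.1]
finger_gap: 0.022
```

```bash
python3 -c "
from h import *
im,st=grab('wrist','w3'); print(st['eef_pos'],np.degrees(st['orientation']),st['finger_gap'])
grab('side','s3')
"
```

```text
[ 0.4757532  -0.26767028  0.30278677] [-1.79977610e+02 -8.21383822e-02  1.07837597e+02] 0.02204597596134467
```

View pics/w3.png

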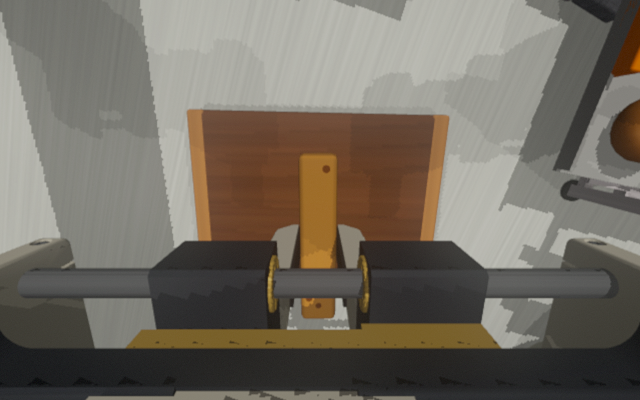

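View pics/s3.png

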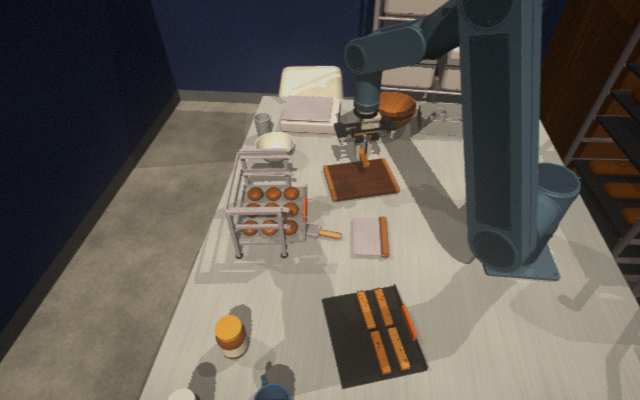

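```bash
python3 - <<'E'
from h import *
im=cv2.imread("pics/w3.png"); c=Rt('wrist',dict(eef_pos=[.47575,-.26767,.30279],orientation=np.radians([-179.9776,-.0821,107.8376])))
h=cv2.cvtColor(im,cv2.COLOR_BGR2HSV).astype(float); m=((h[...,1]>100)&(h[...,0]<25)&(h[...,2]>30)).astype(float)
# restrict to rows<238
m[238:]=0
def fitb(p0):
    M=m[:238]; 
    def cost(d):
        p=np.array(p0)+d*[.01,.01,.1]; S=4
        q=cv2.convexHull(((proj(c,box(p,.24,.18,0,.02))+.5)*S).astype(np.float32))
        r=np.zeros((238*S,640*S),np.uint8); cv2.fillConvexPoly(r,np.round(q*16).astype(np.int32),255,8,4)
        r=cv2.resize(r,(640,238),interpolation=cv2.INTER_AREA)/255.
        w=np.ones_like(M); w[215:,255:385]=0; w[:,470:]=0
        return (np.abs(r-M)*w).sum()
    o=minimize(cost,np.zeros(3),method="Nelder-Mead",options=dict(initial_simplex=np.vstack([np.zeros(3),np.eye(3)*.6])))
    return np.array(p0)+o.x*[.01,.01,.1],o.fun
p,f=fitb([.476,-.27,np.radians(16.5)]); print(p[:2],np.degrees(p[2]),f)
for uv in [(188,109),(448,114)]: print(ray(c,uv,.02).round(4))
b=im.copy(); q=cv2.convexHull(proj(c,box(p,.24,.18,0,.02)).astype(np.float32)); cv2.polylines(b,[q.astype(np.int32)],1,(0,255,0),1); cv2.imwrite("pics/ov3.png",b)
# held rusk: ends
s=cv2.imread("pics/side0.png")
E
```

```text
[ 0.47758604 -0.2761576 ] 16.43743507693641 442.8627450980393
[ 0.3385 -0.2226  0.02  ]
[ 0.5636 -0.1551  0.02  ]
```

View pics/ov3.png

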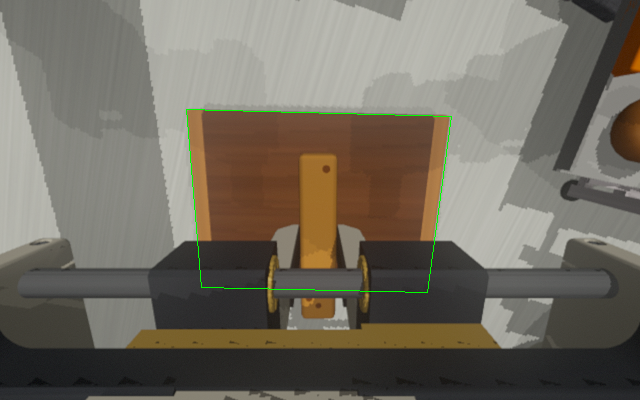

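>>> arm_command --pt "0 0 0 0 0 4.0 0.0" --pt "0 0 0 0 0 8.3 0.0" --pt "0 0 0 0 0 8.3 0.0" --pt "0 0 0 0 0 8.3 0.0" --pt "0 0 0 0 0 8.3 0.0" --pt "0 0 0 0 0 8.3 0.0" --pt "0 0 0 0 0 8.3 0.0" --pt "0 0 0 0 0 8.3 0.0" --pt "0 0 0 0 0 8.3 0.0" --pt "0 0 0 0 0 8.3 0.0" --pt "0 0 0 0 0 8.3 0.0" --pt "0 0.0146 0.01 0 0 4.6 0.0" --pt "0 0.0146 0.02 0 0 0 0.0" --pt "-0.0006 0.0146 0.02 0 0 0 0.0" --pt "0 0 0.018 0 0 0 0.0" --pt "0 0 0.01 0 0 0 0.0" --pt "0 0 0 0 0 0 0.0" --pt "0 0 0 0 0 0 0.0"

```text
time: 7.95
eef_pos: [0.4889, -0.3105, 0.2257]
orientation: [3.141, -0.0, 0.283]
force: [0.7, -0.5, -0.3]
finger_gap: 0.0218
```

```bash
python3 -c "
from h import *
plan([.4874,-.3099,.2092],16.2)
im,st=grab('side','s4'); print(st['finger_gap'])
"
```

```text
rot 1 x [ 0.01 -0.01  0.02] | trans total [-0.0012 -0.0009  0.0165] 1 x [-0.0012 -0.0009  0.0165]
0.021837700808506194
```

>>> arm_command --pt "-0.0012 -0.0009 0.006 0 0 0 0.0" --pt "0 0 0.006 0 0 0 0.0" --pt "0 0 0.003 0 0 0 0.0" --pt "0 0 0.0015 0 0 0 0.0" --pt "0 0 0 0 0 0 0.0"

```text
time: 8.5
eef_pos: [0.487, -0.3105, 0.2088]
orientation: [-3.141, 0.0, 0.282]
force: [-0.2, 1.4, 3.0]
finger_gap: 0.022
```

>>> arm_command --pt "0 0 0 0 0 0 0.036" --pt "0 0 0 0 0 0 0.036" --pt "0 0 -0.015 0 0 0 0.036" --pt "0 0 -0.035 0 0 0 0.036" --pt "0 0 -0.035 0 0 0 0.036" --pt "0 0 -0.025 0 0 -4.0 0.036" --pt "0 0 0 0 0 -8.4 0.036" --pt "0 0 0 0 0 -8.4 0.036" --pt "0 0 0 0 0 -8.4 0.036" --pt "0 0 0 0 0 -8.4 0.036" --pt "0 0 0 0 0 -8.4 0.036" --pt "0 0 0 0 0 -8.4 0.036" --pt "0 0 0 0 0 -8.4 0.036" --pt "0 0 0 0 0 -8.4 0.036" --pt "0 0 0 0 0 -8.4 0.036" --pt "0 0 0 0 0 -8.4 0.036" --pt "0 0 0 0 0 -3.6 0.036" --pt "0 0 0 0 0 0 0.036" --pt "0 0 0 0 0 0 0.036"

```text
time: 10.4
eef_pos: [0.4871, -0.3105, 0.3186]
orientation: [-3.142, -0.0, 1.879]
force: [-0.4, 0.1, -0.9]
finger_gap: 0.0355
```

```bash
python3 -c "
from h import *
plan([.4456,.2536,.32],108)
im,st=grab('wrist','w5'); print(st['finger_gap'],st['eef_pos'])
im,st=grab('side','s5')
from fit0 import ruskmask
c=Rt('wrist',st)
h=cv2.cvtColor(cv2.imread('pics/w5.png'),cv2.COLOR_BGR2HSV).astype(float)
"
```

```text
rot 1 x [-0.   -0.   -0.35] | trans total [ 0.5494  0.1348 -0.0014] 15 x [ 0.0366  0.009  -0.0001]
0.0354696834197618 [ 0.48714212 -0.31054668  0.31858079]
```

View pics/w5.png

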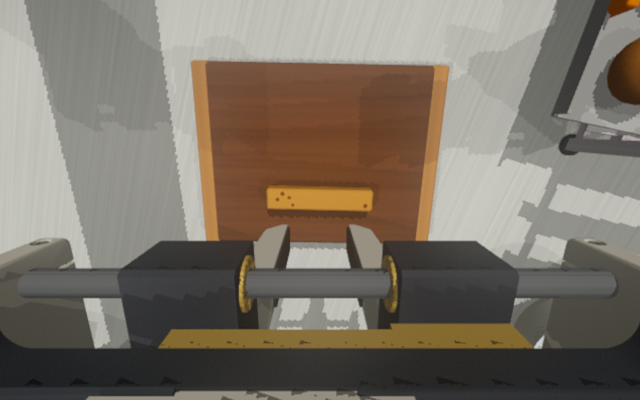

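>>> arm_command --pt "0.018 0.0045 0 0 0 0 0.036" --pt "0.032 0.008 0 0 0 0 0.036" --pt "0.04 0.01 0 0 0 0 0.036" --pt "0.042 0.01 0 0 0 0 0.036" --pt "0.042 0.01 0 0 0 0 0.036" --pt "0.042 0.01 0 0 0 0 0.036" --pt "0.042 0.01 0 0 0 0 0.036" --pt "0.042 0.01 0 0 0 0 0.036" --pt "0.042 0.01 0 0 0 0 0.036" --pt "0.042 0.01 0 0 0 0 0.036" --pt "0.042 0.01 0 0 0 0 0.036" --pt "0.042 0.01 0 0 0 0 0.036" --pt "0.042 0.01 0 0 0 0 0.036" --pt "0.035 0.0095 0 0 0 0 0.036" --pt "0.0264 0.0085 0 0 0 0 0.036" --pt "0.012 0.0043 0 0 0 -0.3 0.036" --pt "0 0 0 0 0 0 0.036" --pt "0 0 0 0 0 0 0.036" --pt "0 0 0 0 0 0 0.036"

```text
time: 12.4
eef_pos: [0.447, 0.2881, 0.3186]
orientation: [-3.141, 0.0, 1.885]
force: [-0.3, 0.2, 1.4]
finger_gap: 0.0359
```

```bash
python3 -c "
from rusks import *
c=Rt('wrist',dict(eef_pos=[.48714,-.31055,.31858],orientation=[np.pi,0,1.879]))
print('placed',((ray(c,(267,187),.036)+ray(c,(372,211),.036))/2).round(4),'board corners',ray(c,(192,61),.02).round(4),ray(c,(448,67),.02).round(4))
allrusks([(.4463,.2544),(.3992,.2415),(.4078,.3659),(.3637,.352)],'w6')
plan([.4456,.2536,.192],108)
"
```

```text
placed [ 0.4893 -0.3093  0.036 ] board corners [ 0.3388 -0.224   0.02  ] [ 0.565  -0.1577  0.02  ]
12.4 [0.447  0.2881 0.3186]
[0.4496 0.2527] 108.0 0.07
[0.3983 0.2388] 96.9 0.45
[0.4118 0.3636] 106.8 0.02
[0.3679 0.3493] 107.8 0.04
rot 1 x [-0.02  0.02 -0.03] | trans total [-0.0323 -0.0121  0.1266] 4 x [-0.0081 -0.003   0.0317]
```

View pics/w6.png

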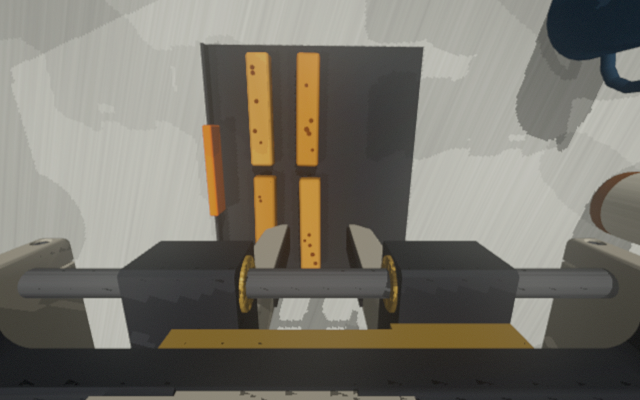

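```bash
python3 -c "
from rusks import *
c=Rt('side')
for n in ['side0','s4','s5']:
  im=cv2.imread(f'pics/{n}.png'); m=ruskmask(im); hsv=cv2.cvtColor(im,cv2.COLOR_BGR2HSV)
  for p in [(.4463,.2544),(.3992,.2415),(.4078,.3659),(.3637,.352)]:
    p,f=fit(c,m,[*p,np.radians(107)],(.105,.022,.004,.020),pad=1); print(p[:2].round(4),np.degrees(p[2]).round(1),round(f,2),end=' ')
  sm=((hsv[...,2]<75)|(m>0)|((hsv[...,1]>150)&(hsv[...,2]>100))).astype(float)
  p,f=fit(c,sm,[.4296,.314,np.radians(17)],(.21,.24,0,.004),pad=4); print('sheet',p[:2].round(4),np.degrees(p[2]).round(1),round(f,2))
"
```

```text
[0.4461 0.2544] 108.5 0.14 [0.3992 0.2414] 106.4 0.2 [0.4078 0.366 ] 107.0 0.23 [0.3637 0.352 ] 107.6 0.37 sheet [0.4294 0.3119] 17.4 0.03
[0.4464 0.2544] 108.6 0.14 [0.3994 0.2423] 106.3 0.19 [0.4082 0.3664] 107.1 0.23 [0.3639 0.3524] 108.0 0.37 sheet [0.4294 0.3114] 17.4 0.03
[0.4461 0.2549] 108.4 0.14 [0.3994 0.2423] 106.4 0.18 [0.4081 0.3665] 107.2 0.23 [0.3639 0.3525] 107.9 0.36 sheet [0.4294 0.3116] 17.4 0.03
```

>>> arm_command --pt "-0.01 -0.0025 0.01 0 0 0 0.036" --pt "-0.012 -0.0035 0.025 0 0 0 0.036" --pt "-0.0102 -0.0025 0.025 0 0 0 0.036" --pt "0 0 0.016 0 0 0 0.036" --pt "0 0 0.008 0 0 0 0.036" --pt "0 0 0 0 0 0 0.036" --pt "0 0 0 0 0 0 0.036"

```text
time: 13.15
eef_pos: [0.4493, 0.2557, 0.235]
orientation: [3.141, 0.0, 1.886]
force: [0.1, -0.3, -0.3]
finger_gap: 0.0361
```

```bash
python3 -c "
from rusks import *
im,st=grab('wrist','w7'); print(st['eef_pos'],st['finger_gap'],np.degrees(st['orientation']),np.abs(st['dq']).max())
c=Rt('wrist',st)
for p in [(.4461,.2544),(.3993,.2415)]:
    q=proj(c,box([*p,np.radians(107.8)],.105,.022,.004,.020)); h=cv2.convexHull(q.astype(np.float32)); cv2.polylines(im,[np.round(h).astype(np.int32)],1,(255,0,0),1)
cv2.imwrite('pics/ov7.png',im)
plan([.4489,.2545,.192],108)
"
```

```text
[0.44927084 0.25574131 0.23502954] 0.036100389009785384 [1.79965999e+02 3.12130893e-03 1.08047548e+02] 0.012346326927323603
rot 1 x [0.09 0.   0.06] | trans total [-0.0013 -0.0009  0.0434] 2 x [-0.0006 -0.0004  0.0217]
```

View pics/ov7.png

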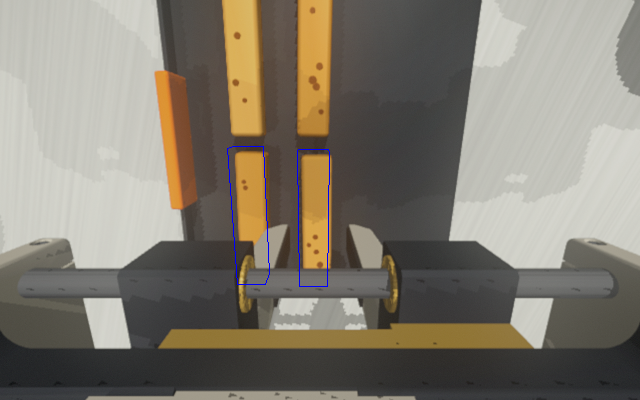

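>>> arm_command --pt "-0.001 0 0.015 0 0 0 0.036" --pt "0 0 0.015 0 0 0 0.036" --pt "0 0 0.009 0 0 0 0.036" --pt "0 0 0.004 0 0 0 0.036" --pt "0 0 0 0 0 0 0.036" --pt "0 0 0 0 0 0 0.0" --pt "0 0 0 0 0 0 0.0" --pt "0 0 0 0 0 0 0.0" --pt "0 0 0 0 0 0 0.0" --pt "0 0 -0.01 0 0 0 0.0" --pt "0 0 -0.03 0 0 0 0.0" --pt "0 0 -0.04 0 0 0 0.0" --pt "0 0 -0.02 0 0 0 0.0" --pt "0 0 -0.008 0 0 0 0.0" --pt "0 0 0 0 0 0 0.0" --pt "0 0 0 0 0 0 0.0"

```text
time: 14.8
eef_pos: [0.4487, 0.2549, 0.2988]
orientation: [-3.14, -0.0, 1.886]
force: [-0.5, -0.8, -0.4]
finger_gap: 0.022
```

```bash
python3 -c "
from rusks import *
im,st=grab('wrist','w8'); print(st['eef_pos'],st['finger_gap'])
plan([.4678,-.2427,.30],108)
"
```

```text
[0.44873316 0.25488473 0.29878127] 0.022022679020767374
rot 1 x [-0.15 -0.    0.07] | trans total [-0.4791 -0.1355 -0.0017] 13 x [-0.0369 -0.0104 -0.0001]
```

View pics/w8.png

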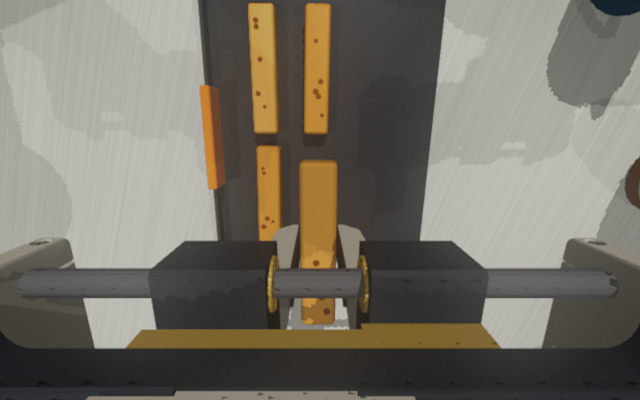

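>>> arm_command --pt "-0.0155 -0.0044 0 0 0 0 0.0" --pt "-0.031 -0.0087 0 0 0 0 0.0" --pt "-0.0386 -0.0109 0 0 0 0 0.0" --pt "-0.0386 -0.0109 0 0 0 0 0.0" --pt "-0.0386 -0.0109 0 0 0 0 0.0" --pt "-0.0386 -0.0109 0 0 0 0 0.0" --pt "-0.0386 -0.0109 0 0 0 0 0.0" --pt "-0.0386 -0.0109 0 0 0 0 0.0" --pt "-0.0386 -0.0109 0 0 0 0 0.0" --pt "-0.0386 -0.0109 0 0 0 0 0.0" --pt "-0.0386 -0.0109 0 0 0 0 0.0" --pt "-0.0386 -0.0109 0 0 0 0 0.0" --pt "-0.031 -0.0087 0 0 0 0 0.0" --pt "-0.0155 -0.0044 0 0 0 4.0 0.0" --pt "0 0 0 0 0 8.4 0.0" --pt "0 0 0 0 0 8.4 0.0" --pt "0 0 0 0 0 8.4 0.0" --pt "0 0 0 0 0 8.4 0.0" --pt "0 0 0 0 0 8.4 0.0" --pt "0 0 0 0 0 8.4 0.0"

```text
time: 16.85
eef_pos: [0.4689, -0.242, 0.2979]
orientation: [-3.138, -0.0, 0.931]
force: [0.1, 0.7, 0.1]
finger_gap: 0.0216
```

>>> arm_command --pt "0 0 0 0 0 8.4 0.0" --pt "0 0 0 0 0 8.4 0.0" --pt "0 0 0 0 0 8.4 0.0" --pt "0 0 0.01 0 0 8.4 0.0" --pt "0 0 0.03 0 0 3.8 0.0" --pt "0 0 0.025 0 0 0 0.0" --pt "0 0 0.007 0 0 0 0.0" --pt "0 0 0 0 0 0 0.0" --pt "0 0 0 0 0 0 0.0" --pt "0 0 0 0 0 0 0.0"

```text
time: 17.85
eef_pos: [0.4697, -0.2426, 0.2287]
orientation: [3.14, -0.001, 0.284]
force: [-0.4, 0.9, -1.3]
finger_gap: 0.0219
```

```bash
python3 -c "
from rusks import *
im,st=grab('wrist','w9'); print(st['eef_pos'],st['finger_gap'])
plan([.4678,-.2427,.209],16.2)
"
```

```text
[ 0.46971093 -0.24261116  0.22868174] 0.021898547276394193
rot 1 x [ 0.1  -0.07  0.08] | trans total [-0.0018 -0.0004  0.0198] 1 x [-0.0018 -0.0004  0.0198]
```

View pics/w9.png

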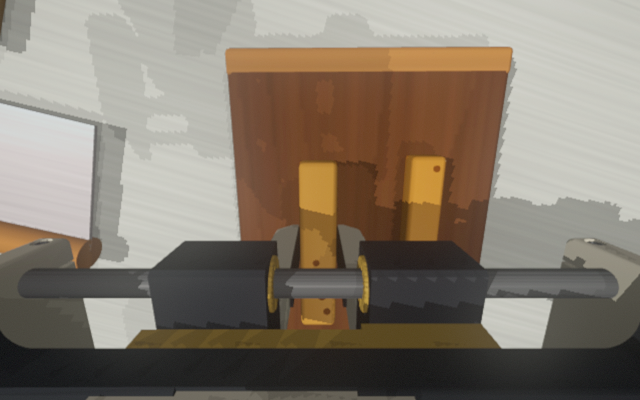

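>>> arm_command --pt "-0.0018 -0.0004 0.008 0 0 0 0.0" --pt "0 0 0.007 0 0 0 0.0" --pt "0 0 0.003 0 0 0 0.0" --pt "0 0 0.002 0 0 0 0.0" --pt "0 0 0 0 0 0 0.0" --pt "0 0 0 0 0 0 0.036" --pt "0 0 0 0 0 0 0.036" --pt "0 0 -0.015 0 0 0 0.036" --pt "0 0 -0.035 0 0 0 0.036" --pt "0 0 -0.035 0 0 0 0.036" --pt "0 0 -0.025 0 0 -4.0 0.036" --pt "0 0 0 0 0 -8.4 0.036" --pt "0 0 0 0 0 -8.4 0.036" --pt "0 0 0 0 0 -8.4 0.036" --pt "0 0 0 0 0 -8.4 0.036" --pt "0 0 0 0 0 -8.4 0.036" --pt "0 0 0 0 0 -8.4 0.036" --pt "0 0 0 0 0 -8.4 0.036"

```text
time: 19.7
eef_pos: [0.4674, -0.2424, 0.3173]
orientation: [-3.141, -0.0, 1.386]
force: [-0.9, -0.4, 0.2]
finger_gap: 0.0359
```

>>> arm_command --pt "0 0 0 0 0 -8.4 0.036" --pt "0 0 0 0 0 -8.4 0.036" --pt "0 0 0 0 0 -8.4 0.036" --pt "0 0 0 0 0 -3.0 0.036" --pt "0 0 0 0 0 0 0.036" --pt "0 0 0 0 0 0 0.036"

```text
time: 20.3
eef_pos: [0.4674, -0.2424, 0.3175]
orientation: [-3.141, -0.0, 1.871]
force: [1.4, 0.5, 0.1]
finger_gap: 0.0361
```

```bash
python3 -c "
from rusks import *
im,st=grab('wrist','w10'); print(st['eef_pos'],st['finger_gap'])
plan([.3978,.2387,.32],107)
"
```

```text
[ 0.46741925 -0.24239419  0.3174656 ] 0.03609249816956159
rot 1 x [-0.   -0.01  0.18] | trans total [ 0.4804  0.0741 -0.0025] 13 x [ 0.037   0.0057 -0.0002]
```

View pics/w10.png

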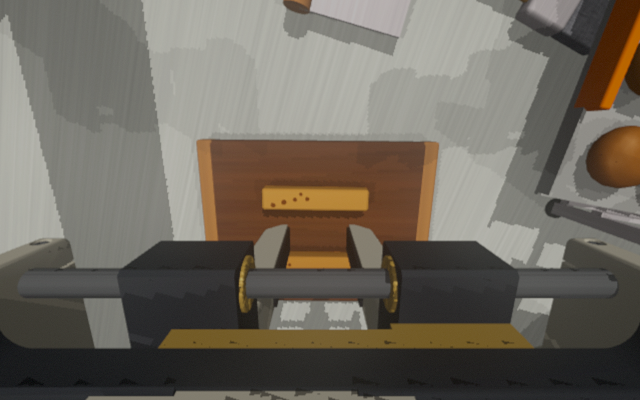

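>>> arm_command --pt "0.0155 0.0026 0 0 0 0 0.036" --pt "0.031 0.0052 0 0 0 0 0.036" --pt "0.0388 0.0064 0 0 0 0 0.036" --pt "0.0388 0.0064 0 0 0 0 0.036" --pt "0.0388 0.0064 0 0 0 0 0.036" --pt "0.0388 0.0064 0 0 0 0 0.036" --pt "0.0388 0.0064 0 0 0 0 0.036" --pt "0.0388 0.0064 0 0 0 0 0.036" --pt "0.0388 0.0064 0 0 0 0 0.036" --pt "0.0388 0.0064 0 0 0 0 0.036" --pt "0.0388 0.0064 0 0 0 0 0.036" --pt "0.0388 0.0064 0 0 0 0 0.036" --pt "0.031 0.0052 0.01 0 0 0 0.036" --pt "0.0155 0.0026 0.025 0 0 0 0.036" --pt "0 0 0.025 0 0 0 0.036" --pt "0 0 0.0125 0 0 0 0.036" --pt "0 0 0.005 0 0 0 0.036" --pt "0 0 0 0 0 0 0.036" --pt "0 0 0 0 0 0 0.036" --pt "0 0 0 0 0 0 0.036"

```text
time: 22.35
eef_pos: [0.401, 0.2406, 0.241]
orientation: [3.14, -0.0, 1.872]
force: [0.3, 0.0, -0.5]
finger_gap: 0.0359
```

```bash
cat > ov.py <<'E'
from rusks import *
def ov(name,pts,yaw=107.8,z=(.004,.02)):
    im,st=grab('wrist',name); print(st['eef_pos'],st['finger_gap'],np.degrees(st['orientation'][2]),np.abs(st['dq']).max())
    c=Rt('wrist',st)
    for p in pts:
        h=cv2.convexHull(proj(c,box([*p,np.radians(yaw)],.105,.022,*z)).astype(np.float32)); cv2.polylines(im,[np.round(h).astype(np.int32)],1,(255,0,0),1)
    cv2.imwrite(f'pics/ov{name}.png',im)
E
python3 -c "
from ov import *
ov('w11',[(.400,.241),(.3639,.3510)],106.8)
plan([.4015,.2410,.192],107)
"
```

```text
[0.40095121 0.24061276 0.24104146] 0.03588676419396573 107.2421964581749 0.0029104147867605864
rot 1 x [ 0.1  -0.    0.24] | trans total [0.0003 0.0007 0.049 ] 2 x [0.0001 0.0003 0.0245]
```

View pics/ovw11.png

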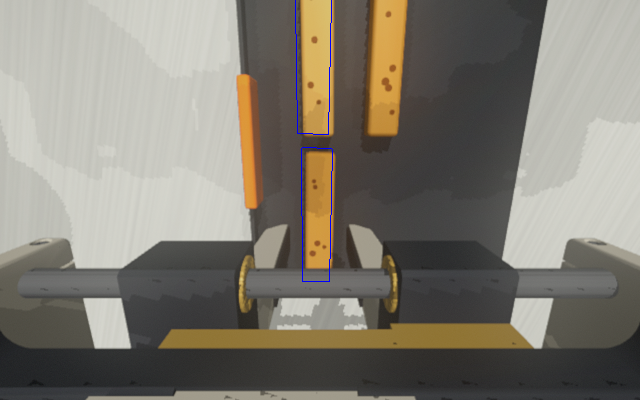

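>>> arm_command --pt "-0.0015 0 0.018 0 0 0 0.036" --pt "0 0 0.018 0 0 0 0.036" --pt "0 0 0.009 0 0 0 0.036" --pt "0 0 0.004 0 0 0 0.036" --pt "0 0 0 0 0 0 0.036" --pt "0 0 0 0 0 0 0.0" --pt "0 0 0 0 0 0 0.0" --pt "0 0 0 0 0 0 0.0" --pt "0 0 0 0 0 0 0.0" --pt "0 0 -0.01 0 0 0 0.0" --pt "0 0 -0.03 0 0 0 0.0" --pt "0 0 -0.04 0 0 0 0.0" --pt "0 0 -0.02 0 0 0 0.0" --pt "0 0 -0.008 0 0 0 0.0" --pt "0 0 0 0 0 0 0.0" --pt "0 0 0 0 0 0 0.0"

```text
time: 24.0
eef_pos: [0.4005, 0.239, 0.2983]
orientation: [-3.14, -0.0, 1.872]
force: [-0.3, -0.1, -1.0]
finger_gap: 0.0218
```

```bash
python3 -c "
from ov import *
ov('w12',[(.3639,.3510)],106.8)
plan([.5112,-.2665,.30],106.2)
"
```

```text
[0.40054311 0.2389727  0.29829783] 0.021767054613803963 107.26930888630744 0.017047335422812778
rot 1 x [-0.15  0.    1.07] | trans total [-0.5162 -0.0347 -0.0021] 13 x [-0.0397 -0.0027 -0.0002]
```

View pics/ovw12.png

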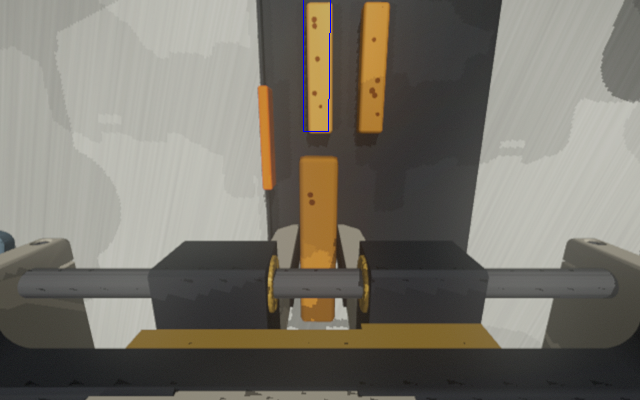

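>>> arm_command --pt "-0.0154 -0.001 0 0 0 1.0 0.0" --pt "-0.0308 -0.0021 0 0 0 0 0.0" --pt "-0.0385 -0.0026 0 0 0 0 0.0" --pt "-0.0385 -0.0026 0 0 0 0 0.0" --pt "-0.0385 -0.0026 0 0 0 0 0.0" --pt "-0.0385 -0.0026 0 0 0 0 0.0" --pt "-0.0385 -0.0026 0 0 0 0 0.0" --pt "-0.0385 -0.0026 0 0 0 0 0.0" --pt "-0.0385 -0.0026 0 0 0 0 0.0" --pt "-0.0385 -0.0026 0 0 0 0 0.0" --pt "-0.0385 -0.0026 0 0 0 0 0.0" --pt "-0.0385 -0.0026 0 0 0 0 0.0" --pt "-0.0385 -0.0026 0 0 0 0 0.0" --pt "-0.0308 -0.0021 0 0 0 0 0.0" --pt "-0.0154 -0.001 0.01 0 0 0 0.0" --pt "0 0 0.025 0 0 0 0.0" --pt "0 0 0.015 0 0 0 0.0" --pt "0 0 0.005 0 0 0 0.0" --pt "0 0 0 0 0 0 0.0" --pt "0 0 0 0 0 0 0.0"

```text
time: 26.05
eef_pos: [0.5126, -0.2654, 0.2442]
orientation: [-3.142, -0.0, 1.855]
force: [0.9, -0.0, 0.1]
finger_gap: 0.022
```

```bash
python3 -c "
from ov import *
ov('w13',[])
grab('side','s13')
plan([.5112,-.2665,.2248],106.2)
"
```

```text
[ 0.51262534 -0.26538919  0.24422015] 0.022048413475538632 106.30383116673342 0.015753593040215928
rot 1 x [0.05 0.07 0.1 ] | trans total [-0.0004 -0.0018  0.0202] 1 x [-0.0004 -0.0018  0.0202]
```

View pics/ovw13.png

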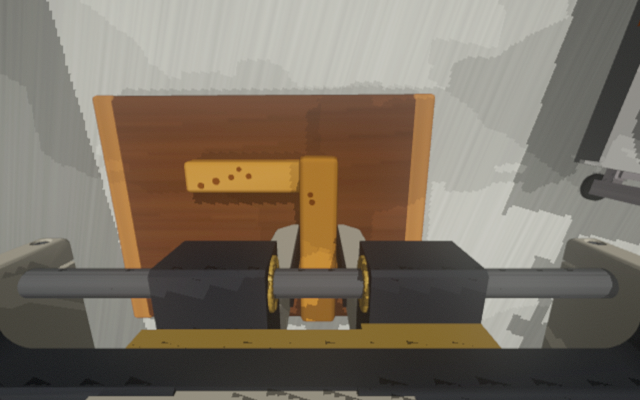

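>>> arm_command --pt "-0.0004 -0.0018 0.008 0 0 0 0.0" --pt "0 0 0.007 0 0 0 0.0" --pt "0 0 0.003 0 0 0 0.0" --pt "0 0 0.002 0 0 0 0.0" --pt "0 0 0 0 0 0 0.0"

```text
time: 26.65
eef_pos: [0.5108, -0.2667, 0.224]
orientation: [-3.141, -0.0, 1.855]
force: [0.1, -0.8, -0.0]
finger_gap: 0.0218
```

>>> arm_command --pt "0 0 0.001 0 0 0 0.0" --pt "0 0 0 0 0 0 0.036" --pt "0 0 0 0 0 0 0.036" --pt "0 0 -0.015 0 0 0 0.036" --pt "0 0 -0.035 0 0 0 0.036" --pt "0 0 -0.035 0 0 0 0.036" --pt "0.0154 0.002 -0.01 0 0 -1.0 0.036" --pt "0.0309 0.004 0 0 0 0 0.036" --pt "0.0386 0.005 0 0 0 0 0.036" --pt "0.0386 0.005 0 0 0 0 0.036" --pt "0.0386 0.005 0 0 0 0 0.036" --pt "0.0386 0.005 0 0 0 0 0.036" --pt "0.0386 0.005 0 0 0 0 0.036" --pt "0.0386 0.005 0 0 0 0 0.036" --pt "0.0386 0.005 0 0 0 0 0.036" --pt "0.0386 0.005 0 0 0 0 0.036" --pt "0.0386 0.005 0 0 0 0 0.036" --pt "0.0386 0.005 0 0 0 0 0.036"

```text
time: 28.45
eef_pos: [0.4348, 0.1646, 0.3174]
orientation: [-3.141, -0.0, 1.873]
force: [1.1, -0.7, 0.2]
finger_gap: 0.036
```

```bash
python3 -c "
from ov import *
st=arm.state(); print(st['time'],st['eef_pos'])
im,_=grab('side','s14')
plan([.4105,.364,.24],107.3)
"
```

```text
28.45 [0.43479804 0.16462728 0.31741824]
rot 1 x [-0.05 -0.23  0.11] | trans total [0.1933 0.0362 0.0775] 6 x [0.0322 0.006  0.0129]
```

View pics/s14.png

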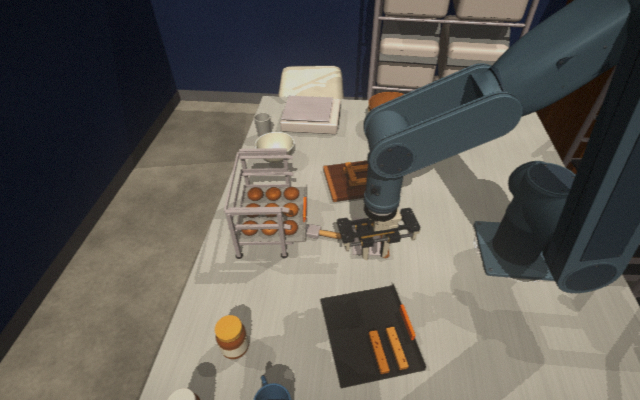

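>>> arm_command --pt "0.025 0.004 0 0 0 0 0.036" --pt "0.036 0.006 0 0 0 0 0.036" --pt "0.038 0.007 0 0 0 0 0.036" --pt "0.036 0.007 0 0 0 0 0.036" --pt "0.033 0.007 0.01 0 0 0 0.036" --pt "0.02 0.004 0.025 0 0 0 0.036" --pt "0 0 0.025 0 0 0 0.036" --pt "0 0 0.0125 0 0 0 0.036" --pt "0 0 0.005 0 0 0 0.036" --pt "0 0 0 0 0 0 0.036" --pt "0 0 0 0 0 0 0.036" --pt "0 0 0 0 0 0 0.036"

```text
time: 29.7
eef_pos: [0.4145, 0.3526, 0.2418]
orientation: [3.139, -0.0, 1.871]
force: [0.6, -0.7, -0.6]
finger_gap: 0.0358
```

```bash
python3 -c "
from ov import *
ov('w15',[(.4084,.3638),(.364,.35)],107.3)
plan([.4105,.364,.192],107.3)
"
```

```text
[0.41445799 0.35256535 0.24180564] 0.03578454774564034 107.2270586870128 0.0025119445904467066
rot 1 x [ 0.12 -0.03 -0.06] | trans total [ 0.012  -0.0003  0.0498] 2 x [ 0.006  -0.0002  0.0249]
```

View pics/ovw15.png

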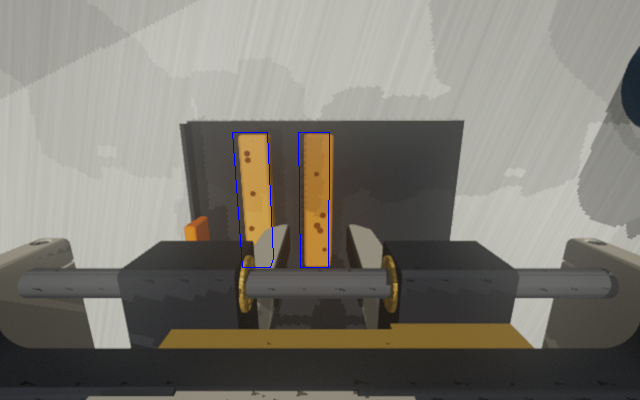

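>>> arm_command --pt "0.006 0.0015 0.0 0 0 0 0.036" --pt "0.006 0 0.018 0 0 0 0.036" --pt "0 0 0.018 0 0 0 0.036" --pt "0 0 0.009 0 0 0 0.036" --pt "0 0 0.0045 0 0 0 0.036" --pt "0 0 0 0 0 0 0.036" --pt "0 0 0 0 0 0 0.0" --pt "0 0 0 0 0 0 0.0" --pt "0 0 0 0 0 0 0.0" --pt "0 0 0 0 0 0 0.0" --pt "0 0 -0.01 0 0 0 0.0" --pt "0 0 -0.03 0 0 0 0.0" --pt "0 0 -0.04 0 0 0 0.0" --pt "0 0 -0.02 0 0 0 0.0" --pt "0 0 -0.01 0 0 0 0.0" --pt "0 0 0 0 0 0 0.0" --pt "0 0 0 0 0 0 0.0"

```text
time: 31.45
eef_pos: [0.4113, 0.3644, 0.3003]
orientation: [-3.14, 0.0, 1.872]
force: [0.5, -0.8, -0.8]
finger_gap: 0.0218
```

```bash
python3 -c "
from ov import *
ov('w16',[(.3645,.350)],107.5)
plan([.4440,-.2861,.30],106.2)
"
```

```text
[0.41134259 0.36435235 0.30034128] 0.021803105786613475 107.26942422740144 0.017948329049325935
rot 1 x [-0.14  0.03  1.07] | trans total [-6.337e-01 -1.500e-01 -2.000e-04] 17 x [-0.0373 -0.0088 -0.    ]
```

View pics/ovw16.png

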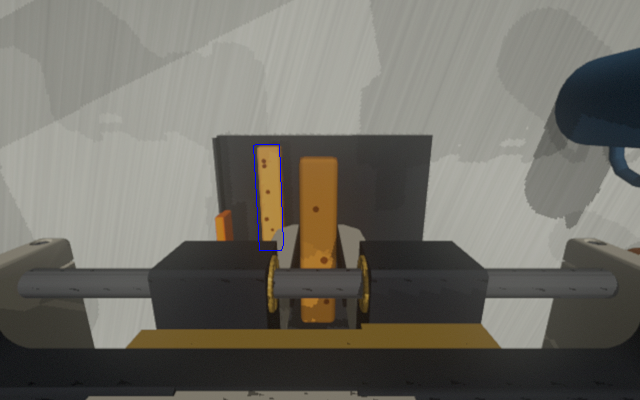

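>>> arm_command --pt "-0.0146 -0.0034 0 0 0 1.07 0.0" --pt "-0.0291 -0.0069 0 0 0 0 0.0" --pt "-0.0364 -0.0086 0 0 0 0 0.0" --pt "-0.0364 -0.0086 0 0 0 0 0.0" --pt "-0.0364 -0.0086 0 0 0 0 0.0" --pt "-0.0364 -0.0086 0 0 0 0 0.0" --pt "-0.0364 -0.0086 0 0 0 0 0.0" --pt "-0.0364 -0.0086 0 0 0 0 0.0" --pt "-0.0364 -0.0086 0 0 0 0 0.0" --pt "-0.0364 -0.0086 0 0 0 0 0.0" --pt "-0.0364 -0.0086 0 0 0 0 0.0" --pt "-0.0364 -0.0086 0 0 0 0 0.0" --pt "-0.0364 -0.0086 0 0 0 0 0.0" --pt "-0.0364 -0.0086 0 0 0 0 0.0" --pt "-0.0364 -0.0086 0 0 0 0 0.0" --pt "-0.0364 -0.0086 0 0 0 0 0.0" --pt "-0.0364 -0.0086 0 0 0 0 0.0" --pt "-0.0291 -0.0069 0 0 0 0 0.0" --pt "-0.0146 -0.0034 0 0 0 0 0.0" --pt "0 0 0.01 0 0 0 0.0"

```text
time: 33.5
eef_pos: [0.4448, -0.2873, 0.2911]
orientation: [3.141, 0.001, 1.85]
force: [-0.4, -0.2, 0.1]
finger_gap: 0.0216
```

>>> arm_command --pt "0 0 0.025 0 0 0 0.0" --pt "0 0 0.014 0 0 0 0.0" --pt "0 0 0.006 0 0 0 0.0" --pt "0 0 0 0 0 0 0.0" --pt "0 0 0 0 0 0 0.0"

```text
time: 34.0
eef_pos: [0.4452, -0.2847, 0.2464]
orientation: [3.142, -0.0, 1.854]
force: [0.3, -0.2, 0.5]
finger_gap: 0.0216
```

```bash
python3 -c "
from ov import *
ov('w17',[])
plan([.4440,-.2861,.2245],106.2)
"
```

```text
[ 0.44521021 -0.28468671  0.24638384] 0.021591204455580895 106.24240393843786 0.01572425635083408
rot 1 x [0.03 0.04 0.03] | trans total [-0.0007 -0.0016  0.0223] 1 x [-0.0007 -0.0016  0.0223]
```

View pics/ovw17.png

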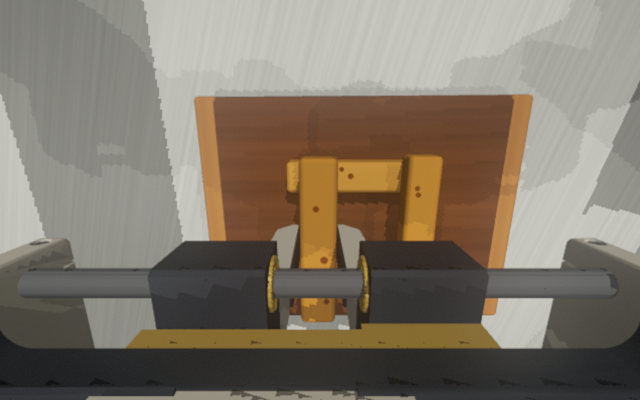

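>>> arm_command --pt "-0.0007 -0.0016 0.009 0 0 0 0.0" --pt "0 0 0.008 0 0 0 0.0" --pt "0 0 0.003 0 0 0 0.0" --pt "0 0 0.002 0 0 0 0.0" --pt "0 0 0.001 0 0 0 0.0" --pt "0 0 0 0 0 0 0.0" --pt "0 0 0 0 0 0 0.036" --pt "0 0 0 0 0 0 0.036" --pt "0 0 -0.015 0 0 0 0.036" --pt "0 0 -0.035 0 0 0 0.036" --pt "0 0 -0.035 0 0 -1.3 0.036" --pt "0.0154 0.0029 -0.01 0 0 0 0.036" --pt "0.0307 0.0057 0 0 0 0 0.036" --pt "0.0384 0.0072 0 0 0 0 0.036" --pt "0.0384 0.0072 0 0 0 0 0.036" --pt "0.0384 0.0072 0 0 0 0 0.036"

```text
time: 35.65
eef_pos: [0.423, -0.1215, 0.3173]
orientation: [-3.141, -0.001, 1.875]
force: [0.3, 0.4, -0.6]
finger_gap: 0.036
```

>>> arm_command --pt "0.0384 0.0072 0 0 0 0 0.036" --pt "0.0384 0.0072 0 0 0 0 0.036" --pt "0.0384 0.0072 0 0 0 0 0.036" --pt "0.0384 0.0072 0 0 0 0 0.036" --pt "0.0384 0.0072 0 0 0 0 0.036" --pt "0.0384 0.0072 0 0 0 0 0.036" --pt "0.0384 0.0072 0 0 0 0 0.036" --pt "0.0384 0.0072 0 0 0 0 0.036" --pt "0.0384 0.0072 0 0 0 0 0.036" --pt "0.0384 0.0072 0 0 0 0 0.036" --pt "0.0384 0.0072 0 0 0 0 0.036" --pt "0.0307 0.0057 0.01 0 0 0 0.036" --pt "0.0154 0.0029 0.02 0 0 0 0.036" --pt "0 0 0.025 0 0 0 0.036" --pt "0 0 0.015 0 0 0 0.036" --pt "0 0 0.007 0 0 0 0.036" --pt "0 0 0 0 0 0 0.036" --pt "0 0 0 0 0 0 0.036" --pt "0 0 0 0 0 0 0.036"

```text
time: 37.55
eef_pos: [0.3672, 0.3497, 0.242]
orientation: [3.14, -0.0, 1.876]
force: [0.1, -1.0, 0.5]
finger_gap: 0.0359
```

```bash
python3 -c "
from ov import *
ov('w18',[(.366,.35)],107.7)
grab('side','s18')
plan([.3665,.350,.192],107.7)
"
```

```text
[0.36719866 0.34973864 0.2420106 ] 0.03592143004188466 107.47662262250296 0.002506364604433988
rot 1 x [ 0.1  -0.03 -0.22] | trans total [ 0.0005 -0.0006  0.05  ] 2 x [ 0.0002 -0.0003  0.025 ]
```

View pics/ovw18.png

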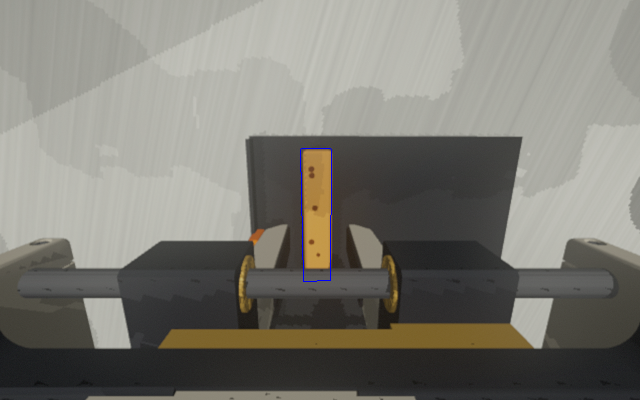

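View pics/s18.png

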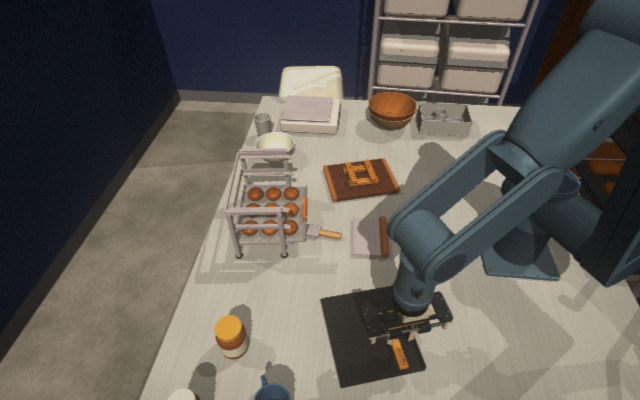

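>>> arm_command --pt "0 0 0.018 0 0 0 0.036" --pt "0 0 0.018 0 0 0 0.036" --pt "0 0 0.009 0 0 0 0.036" --pt "0 0 0.0045 0 0 0 0.036" --pt "0 0 0 0 0 0 0.036" --pt "0 0 0 0 0 0 0.0" --pt "0 0 0 0 0 0 0.0" --pt "0 0 0 0 0 0 0.0" --pt "0 0 0 0 0 0 0.0" --pt "0 0 -0.01 0 0 0 0.0" --pt "0 0 -0.03 0 0 0 0.0" --pt "0 0 -0.04 0 0 0 0.0" --pt "0 0 -0.03 0 0 0 0.0" --pt "0 0 -0.01 0 0 0 0.0" --pt "0 0 0 0 0 0 0.0" --pt "0 0 0 0 0 0 0.0"

```text
time: 39.25
eef_pos: [0.3664, 0.3494, 0.3107]
orientation: [-3.14, 0.0, 1.876]
force: [-0.1, 0.0, -0.6]
finger_gap: 0.0218
```

```bash
python3 -c "
from ov import *
ov('w19',[],107.5)
plan([.4678,-.2427,.31],107.5)
"
```

```text
[0.36638273 0.34935494 0.31066447] 0.021845369528559987 107.49963658938216 0.020980397129308433
rot 1 x [-0.16  0.04 -0.  ] | trans total [-5.951e-01 -8.120e-02  1.000e-04] 16 x [-0.0372 -0.0051  0.    ]
```

View pics/ovw19.png

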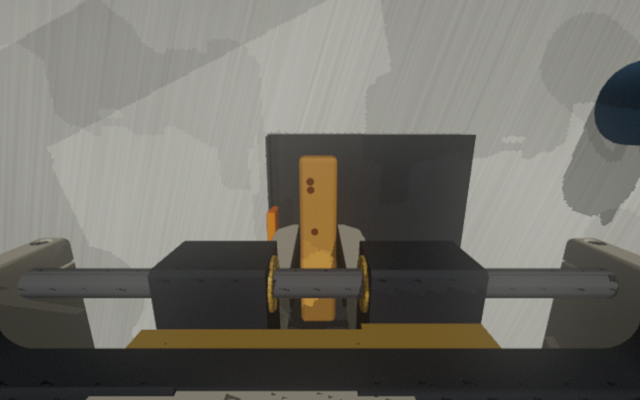

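>>> arm_command --pt "-0.0145 -0.002 0 0 0 0 0.0" --pt "-0.029 -0.004 0 0 0 0 0.0" --pt "-0.0363 -0.005 0 0 0 0 0.0" --pt "-0.0363 -0.005 0 0 0 0 0.0" --pt "-0.0363 -0.005 0 0 0 0 0.0" --pt "-0.0363 -0.005 0 0 0 0 0.0" --pt "-0.0363 -0.005 0 0 0 0 0.0" --pt "-0.0363 -0.005 0 0 0 0 0.0" --pt "-0.0363 -0.005 0 0 0 0 0.0" --pt "-0.0363 -0.005 0 0 0 0 0.0" --pt "-0.0363 -0.005 0 0 0 0 0.0" --pt "-0.0363 -0.005 0 0 0 0 0.0" --pt "-0.0363 -0.005 0 0 0 0 0.0" --pt "-0.0363 -0.005 0 0 0 0 0.0" --pt "-0.0363 -0.005 0 0 0 0 0.0" --pt "-0.0363 -0.005 0 0 0 0 0.0" --pt "-0.029 -0.004 0 0 0 0 0.0" --pt "-0.0145 -0.002 0 0 0 4 0.0" --pt "0 0 0 0 0 8.3 0.0" --pt "0 0 0 0 0 8.3 0.0"

```text
time: 41.3
eef_pos: [0.4665, -0.2438, 0.31]
orientation: [-3.139, -0.002, 1.509]
force: [-0.1, 0.4, -0.8]
finger_gap: 0.0218
```

>>> arm_command --pt "0 0 0 0 0 8.3 0.0" --pt "0 0 0 0 0 8.3 0.0" --pt "0 0 0 0 0 8.3 0.0" --pt "0 0 0 0 0 8.3 0.0" --pt "0 0 0 0 0 8.3 0.0" --pt "0 0 0 0 0 8.3 0.0" --pt "0 0 0 0 0 8.3 0.0" --pt "0 0 0 0 0 8.3 0.0" --pt "0 0 0.01 0 0 4.3 0.0" --pt "0 0 0.02 0 0 0 0.0" --pt "0 0 0.012 0 0 0 0.0" --pt "0 0 0.005 0 0 0 0.0" --pt "0 0 0 0 0 0 0.0" --pt "0 0 0 0 0 0 0.0"

```text
time: 42.7
eef_pos: [0.4677, -0.2429, 0.2648]
orientation: [3.141, -0.0, 0.283]
force: [0.4, 0.3, 0.6]
finger_gap: 0.0217
```

```bash
python3 -c "
from ov import *
ov('w20',[])
plan([.4678,-.2427,.2407],16.2)
"
```

```text
[ 0.46768539 -0.24288564  0.26484532] 0.021742234823168904 16.1988221109195 0.010934045116560445
rot 1 x [ 0.04 -0.03  0.  ] | trans total [ 0.     -0.0002  0.0244] 1 x [ 0.     -0.0002  0.0244]
```

View pics/ovw20.png

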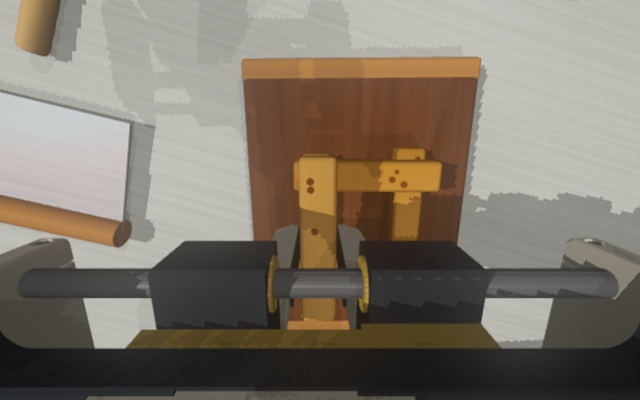

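>>> arm_command --pt "0 0 0.01 0 0 0 0.0" --pt "0 0 0.008 0 0 0 0.0" --pt "0 0 0.0035 0 0 0 0.0" --pt "0 0 0.002 0 0 0 0.0" --pt "0 0 0.001 0 0 0 0.0" --pt "0 0 0 0 0 0 0.0" --pt "0 0 0 0 0 0 0.0"

```text
time: 43.45
eef_pos: [0.4677, -0.2426, 0.2403]
orientation: [3.141, -0.0, 0.283]
force: [-1.2, 0.8, 1.9]
finger_gap: 0.0219
```

>>> arm_command --pt "0 0 0 0 0 0 0.036" --pt "0 0 0 0 0 0 0.036" --pt "0 0 0 0 0 0 0.036" --pt "0 0 -0.015 0 0 0 0.036" --pt "0 0 -0.035 0 0 0 0.036" --pt "0 0 -0.035 0 0 0 0.036" --pt "0 0 -0.015 0 0 -4.0 0.036" --pt "0 0 0 0 0 -8.4 0.036" --pt "0 0 0 0 0 -8.4 0.036" --pt "0 0 0 0 0 -8.4 0.036" --pt "0 0 0 0 0 -8.4 0.036" --pt "0 0 0 0 0 -8.4 0.036" --pt "0 0 0 0 0 -8.4 0.036" --pt "0 0 0 0 0 -8.4 0.036" --pt "0 0 0 0 0 -8.4 0.036" --pt "0 0 0 0 0 -8.4 0.036" --pt "0 0 0 0 0 -8.4 0.036" --pt "0 0 0 0 0 -3.2 0.036" --pt "0 0 0 0 0 0 0.036" --pt "0 0 0 0 0 0 0.036"

```text
time: 45.45
eef_pos: [0.4676, -0.2427, 0.3401]
orientation: [3.142, -0.0, 1.873]
force: [-0.5, -0.2, -1.0]
finger_gap: 0.0364
```

```bash
python3 -c "
from ov import *
ov('w21',[])
grab('scene','c21')
plan([.40,.20,.34],107.4)
"
```

```text
[ 0.46763173 -0.24266982  0.34010747] 0.036435697818913204 107.29505856521375 0.0022525464335331185
rot 1 x [ 0.   -0.   -0.08] | trans total [4.426e-01 6.780e-02 1.000e-04] 12 x [0.0369 0.0057 0.    ]
```

View pics/w21.png

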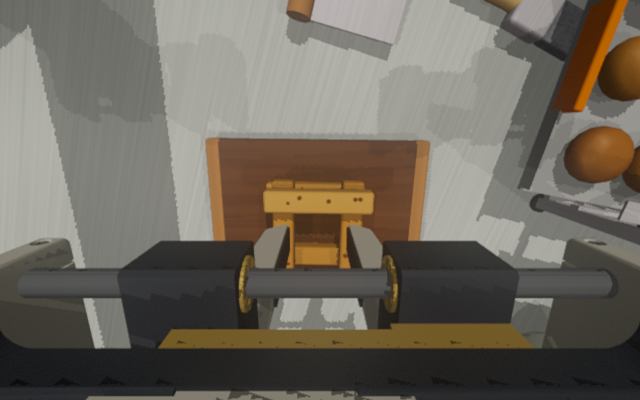

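View pics/c21.png

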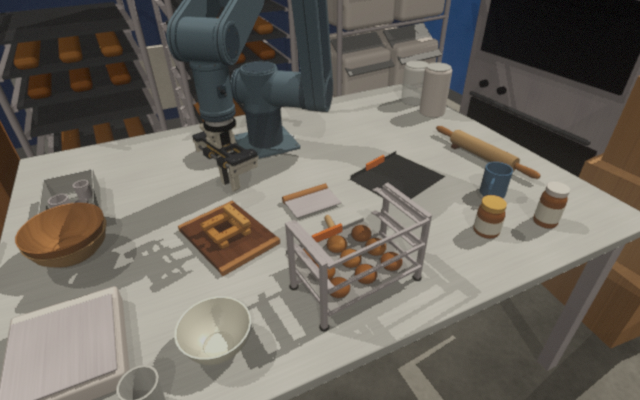

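```bash
python3 -c "
from ov import *
plan([.60,-.2,.43],97)
"
```

```text
rot 2 x [ 0.   -0.    5.16] | trans total [ 0.0262  0.1366 -0.0899] 5 x [ 0.0052  0.0273 -0.018 ]
```

>>> arm_command --pt "0 0 -0.02 0 0 5.15 0.036" --pt "0 0 -0.03 0 0 5.15 0.036" --pt "0.0052 0.0273 -0.03 0 0 0 0.036" --pt "0.0052 0.0273 -0.01 0 0 0 0.036" --pt "0.0052 0.0273 0 0 0 0 0.036" --pt "0.0052 0.0273 0 0 0 0 0.036" --pt "0.0052 0.0273 0 0 0 0 0.036" --pt "0 0 0 0 0 0 0.036" --pt "0 0 0 0 0 0 0.036" --pt "0 0 0 0 0 0 0.036" --pt "0 0 0 0 0 0 0.036"

```text
time: 46.65
eef_pos: [0.5991, -0.2004, 0.4304]
orientation: [-3.141, 0.0, 1.694]
force: [-0.3, 0.1, 0.8]
finger_gap: 0.0358
```

```bash
python3 -c "
from ov import *
ov('w22',[])
st=arm.state(); print(st['orientation'].tolist())
im=cv2.imread('pics/w22.png'); cv2.imwrite('pics/w22b.png',cv2.resize(im[0:260,300:640],None,fx=2.3,fy=2.3,interpolation=cv2.INTER_CUBIC))
"
```

```text
[ 0.5990794  -0.20038773  0.43036154] 0.0357553677049665 97.0392771830982 0.0028818525428584768
[3.1415682731634202, 0.00018161219300960596, 1.6936004471966104]
```

View pics/w22.png

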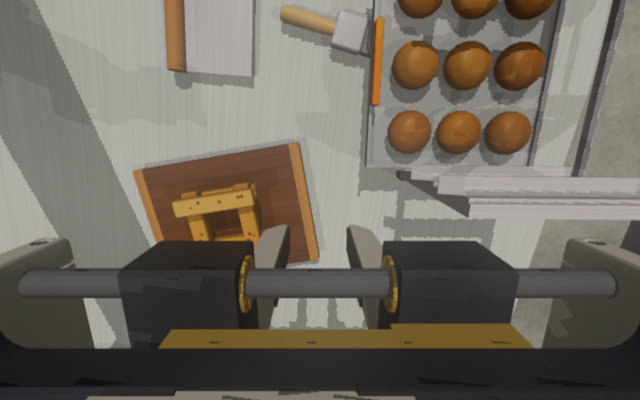

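View pics/w22b.png

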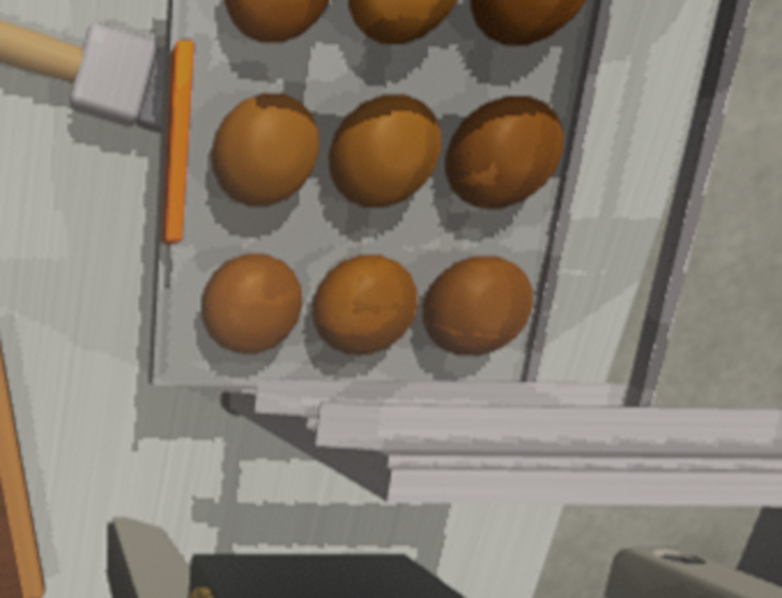

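```bash
cat > grip.py <<'E'
from h import *
def om(im):
    h=cv2.cvtColor(im,cv2.COLOR_BGR2HSV); return ((h[...,0]<=13)&(h[...,1]>190)&(h[...,2]>100)).astype(float)
def fg(name,n,st,p0,z0,pad=4):
    im=cv2.imread(f"pics/{name}.png"); c=Rt(n,st); m=om(im)
    p,f=fit(c,m,p0,(.009,.09,z0+.004,z0+.030),pad=pad)
    a=p[2]; o=p[:2]+.1005*np.array([np.cos(a),np.sin(a)])
    print(name,"grip",p[:2].round(4),np.degrees(a).round(2),"sheet origin",o.round(4),round(f,2)); return p
E
python3 - <<'E'
from grip import *
st=dict(eef_pos=[.59908,-.20039,.43036],orientation=[np.pi,.0002,1.6936])
p0=[.655,-.045,np.radians(7)]
p=fg("w22","wrist",st,p0,.045)
fg("side0","side",None,p0,.045); fg("scene0","scene",None,p0,.045); fg("c21","scene",None,p0,.045)
c=Rt("wrist",st); W=lambda u,v,z:ray(c,(300+(u+.5)/2.3-.5,(v+.5)/2.3-.5),z).round(4)
print("tray front-left corner z.049..",W(152,383,.049),"back right",W(525,383,.049))
print("top corners",W(175,41,.075),W(193,41,.075),W(166,240,.075),W(182,242,.075))
print("rail fronts: top(.185)",W(388,467,.185),W(388,500,.185)," mid(.115)",W(316,408,.115),W(318,445,.115),"low(.045)",W(256,385,.045),W(256,412,.045))
print("rail slope far end",W(780,468,.185),W(780,503,.185))
E
```

```text
w22 grip [ 0.6456 -0.0597] 12.97 sheet origin [ 0.7435 -0.0371] 0.93
side0 grip [ 0.6502 -0.0634] 9.54 sheet origin [ 0.7493 -0.0467] 0.5
scene0 grip [ 0.655 -0.045] 7.0 sheet origin [ 0.7548 -0.0328] 1.0
c21 grip [ 0.655 -0.045] 7.0 sheet origin [ 0.7548 -0.0328] 1.0
tray front-left corner z.049.. [ 0.6592 -0.1734  0.049 ] back right [ 0.8691 -0.1479  0.049 ]
top corners [ 0.6389 -0.0122  0.075 ] [ 0.6472 -0.0112  0.075 ] [ 0.6495 -0.0992  0.075 ] [ 0.6576 -0.0992  0.075 ]
rail fronts: top(.185) [ 0.7241 -0.1783  0.185 ] [ 0.7273 -0.1906  0.185 ]  mid(.115) [ 0.7248 -0.1684  0.115 ] [ 0.7297 -0.1857  0.115 ] low(.045) [ 0.7193 -0.1678  0.045 ] [ 0.7225 -0.1832  0.045 ]
rail slope far end [ 0.8665 -0.1613  0.185 ] [ 0.8719 -0.1742  0.185 ]
```

```bash
cat > rackov.py <<'E'
from h import *
def rack(o,yaw,c,b,f,sx,sy,col=(0,255,0)):
    a=np.radians(yaw); R=np.array([[np.cos(a),-np.sin(a)],[np.sin(a),np.cos(a)]])
    def L(P,Q,cl=col):
        pts=np.array([[*(R@np.array(p[:2])+o),p[2]] for p in (P,Q)]); q=proj(c,pts); q=((q-[sx,sy]+.5)*f).astype(int)
        cv2.line(b,tuple(map(int,q[0])),tuple(map(int,q[1])),cl,1)
    for z,cl in ((.045,(255,0,0)),(.115,(0,255,0)),(.185,(0,0,255))):
        for s in(1,-1):
            for y,zz in ((.1085,z),(.1245,z+.01),(.1405,z)): L((0,s*y,zz),(.15,s*y,zz),cl)
            L((0,s*.1085,z),(0,s*.1405,z),cl)
    z=.049  # tray top
    for P,Q in (((-.06,-.12),(.15,-.12)),((-.06,-.12),(-.06,.12)),((-.06,.12),(.15,.12)),((.15,-.12),(.15,.12))): L((*P,z),(*Q,z),(255,0,255))
    for P,Q in (((-.06,-.045),(-.06,.045)),((-.051,-.045),(-.051,.045)),((-.06,-.045),(-.051,-.045)),((-.06,.045),(-.051,.045))): L((*P,.075),(*Q,.075),(255,255,0))
E
python3 - <<'E'
from rackov import *
a=np.radians(6.85); o=np.array([.749,-.0425])-.045*np.array([np.cos(a),np.sin(a)]); print(o)
st=dict(eef_pos=[.59908,-.20039,.43036],orientation=[np.pi,.0002,1.6936])
im=cv2.imread("pics/w22.png"); b=cv2.resize(im[0:260,300:640],None,fx=2.3,fy=2.3,interpolation=cv2.INTER_CUBIC); rack(o,6.85,Rt("wrist",st),b,2.3,300,0); cv2.imwrite("pics/r1.png",b)
im=cv2.imread("pics/s18.png"); b=cv2.resize(im[140:270,225:325],None,fx=4.6,fy=4.6,interpolation=cv2.INTER_CUBIC); rack(o,6.85,Rt("side"),b,4.6,225,140); cv2.imwrite("pics/r2.png",b)
im=cv2.imread("pics/c21.png"); b=cv2.resize(im[180:330,270:440],None,fx=4,fy=4,interpolation=cv2.INTER_CUBIC); rack(o,6.85,Rt("scene"),b,4,270,180); cv2.imwrite("pics/r3.png",b)
E
```

```text
[ 0.70432122 -0.04786717]
```

View pics/r1.png

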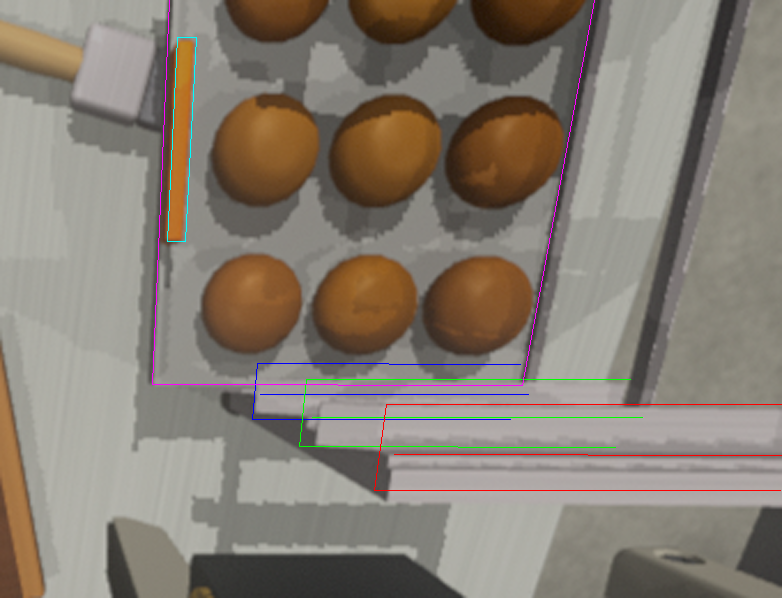

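View pics/r2.png

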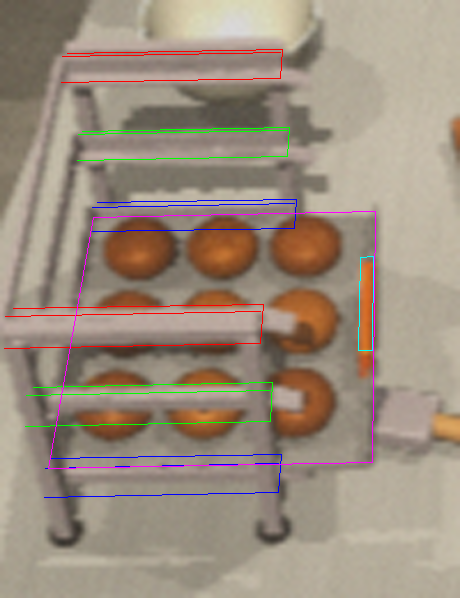

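View pics/r3.png

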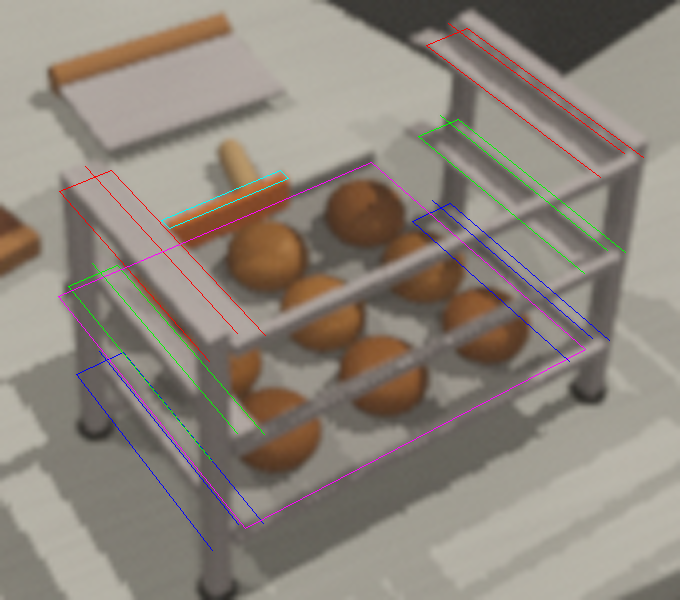

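```bash
python3 -c "
from ov import *
plan([.311,.130,.385],107.6)
"
```

```text
rot 2 x [ 0.    0.01 -5.28] | trans total [ 0.4021 -0.1747  0.0455] 12 x [ 0.0335 -0.0146  0.0038]
```

>>> arm_command --pt "0 0 0 0 0 -5.28 0.036" --pt "0 0 0 0 0 -5.28 0.036" --pt "0.018 -0.0078 0 0 0 0 0.036" --pt "0.0335 -0.0146 0 0 0 0 0.036" --pt "0.0335 -0.0146 0 0 0 0 0.036" --pt "0.0335 -0.0146 0 0 0 0 0.036" --pt "0.0335 -0.0146 0.005 0 0 0 0.036" --pt "0.0335 -0.0146 0.01 0 0 0 0.036" --pt "0.0335 -0.0146 0.01 0 0 0 0.036" --pt "0.0335 -0.0146 0.01 0 0 0 0.036" --pt "0.0335 -0.0146 0.01 0 0 0 0.036" --pt "0.0335 -0.0146 0 0 0 0 0.036" --pt "0.0335 -0.0146 0 0 0 0 0.036" --pt "0.0335 -0.0146 0 0 0 0 0.036" --pt "0.0155 -0.0068 0 0 0 0 0.036" --pt "0 0 0 0 0 0 0.036" --pt "0 0 0 0 0 0 0.036" --pt "0 0 0 0 0 0 0.036" --pt "0 0 0 0 0 0 0.036"

```text
time: 48.6
eef_pos: [0.3117, 0.1293, 0.3852]
orientation: [3.141, 0.0, 1.877]
force: [-0.2, -0.0, 1.1]
finger_gap: 0.0361
```

```bash
python3 -c "
from ov import *
ov('w23',[])
st=arm.state(); print(st['orientation'].tolist())
im=cv2.imread('pics/w23.png'); cv2.imwrite('pics/w23b.png',cv2.resize(im[0:260,300:640],None,fx=2.3,fy=2.3,interpolation=cv2.INTER_CUBIC))
grab('side','s23')
"
```

```text
[0.31168847 0.12926404 0.38519885] 0.03606336604369565 107.57220168133341 0.004566230865534936
[-3.1414703427216026, 0.00011281134976370844, 1.8774636161838871]
```

View pics/w23b.png

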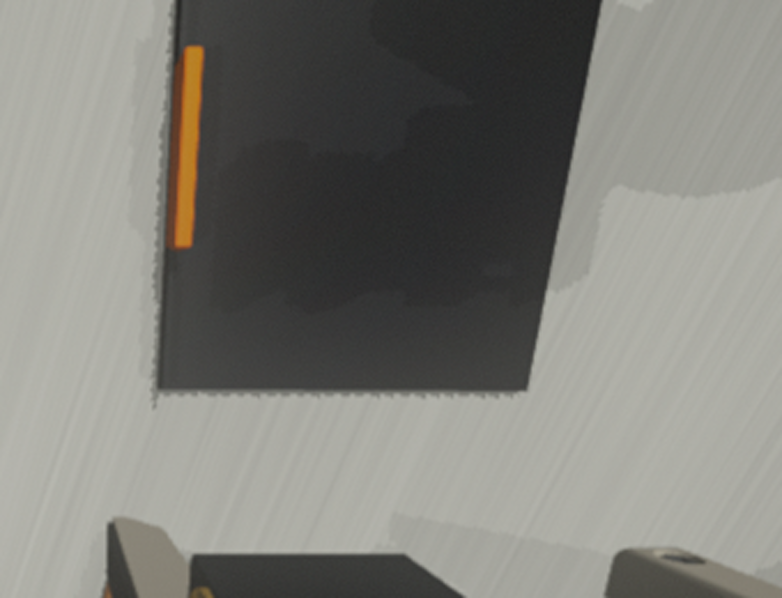

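View pics/s23.png

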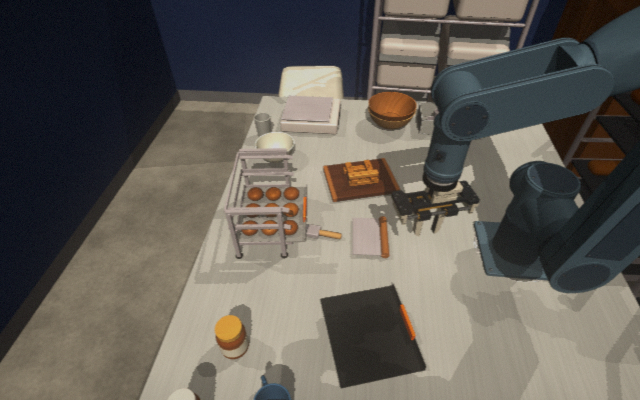

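```bash
python3 - <<'E'
from h import *
def go(st,z0,g,cr):
    c=Rt("wrist",st); W=lambda p,z:ray(c,(300+(p[0]+.5)/2.3-.5,(p[1]+.5)/2.3-.5),z)[:2]
    G=[W(p,z0+.03) for p in g]; C=[W(p,z0+.004) for p in cr]
    mid=sum(G)/4; dy=(G[0]+G[1]-G[2]-G[3])/2; y1=np.degrees(np.arctan2(dy[1],dy[0]))-90
    dx=C[1]-C[0]; y2=np.degrees(np.arctan2(dx[1],dx[0])); yaw=np.radians((y1+2*y2)/3)
    R=np.array([[np.cos(yaw),-np.sin(yaw)],[np.sin(yaw),np.cos(yaw)]])
    o1=mid+R@[.1005,0]; o2=(C[0]+C[1])/2+R@[0,.12]
    # in tool frame
    t=st["orientation"][2]; T=np.array([[np.cos(t),np.sin(t)],[np.sin(t),-np.cos(t)]])
    print("yaw",round(y1,2),round(y2,2),"len",np.linalg.norm(dy).round(4),np.linalg.norm(dx).round(4),"o by grip",o1.round(4),"o by edge",o2.round(4),"grip",mid.round(4))
go(dict(eef_pos=[.59908,-.20039,.43036],orientation=[np.pi,.0002,1.6936]),.045,[(175,41),(193,41),(166,240),(182,242)],[(152,383),(525,383)])
go(dict(eef_pos=[.31169,.12926,.3852],orientation=[np.pi,.0001,1.87746]),0,[(186,46),(203,46),(175,247),(191,247)],[(158,391),(526,391)])
E
```

```text
yaw 6.86 6.93 len 0.0882 0.2115 o by grip [ 0.748  -0.0434] o by edge [ 0.7496 -0.0416] grip [ 0.6482 -0.0555]
yaw 17.17 17.47 len 0.0889 0.2092 o by grip [0.4347 0.3098] o by edge [0.4345 0.3094] grip [0.3388 0.2798]
```

```bash
python3 -c "
from ov import *
plan([.3375,.2800,.25],107.4)
"
```

```text
rot 1 x [-0.02  0.    0.18] | trans total [0.136  0.0698 0.1351] 6 x [0.0227 0.0116 0.0225]
```

>>> arm_command --pt "0.0136 0.007 0.01 0 0 0.18 0.06" --pt "0.0306 0.0157 0.02 0 0 0 0.06" --pt "0.0306 0.0157 0.025 0 0 0 0.06" --pt "0.0306 0.0157 0.03 0 0 0 0.06" --pt "0.0306 0.0157 0.03 0 0 0 0.06" --pt "0 0 0.015 0 0 0 0.06" --pt "0 0 0.005 0 0 0 0.06" --pt "0 0 0 0 0 0 0.06" --pt "0 0 0 0 0 0 0.06" --pt "0 0 0 0 0 0 0.06"

```text
time: 49.7
eef_pos: [0.3372, 0.2803, 0.2513]
orientation: [3.139, -0.0, 1.875]
force: [0.5, 0.4, -0.9]
finger_gap: 0.0598
```

```bash
python3 -c "
from ov import *
ov('w24',[])
plan([.3380,.2797,.197],107.4)
"
```

```text
[0.33722177 0.28025066 0.25126459] 0.05976425961728372 107.41177457473052 0.0018969196178634426
rot 1 x [ 0.13 -0.02  0.02] | trans total [-0.0008  0.0006  0.0542] 2 x [-0.0004  0.0003  0.0271]
```

View pics/w24.png

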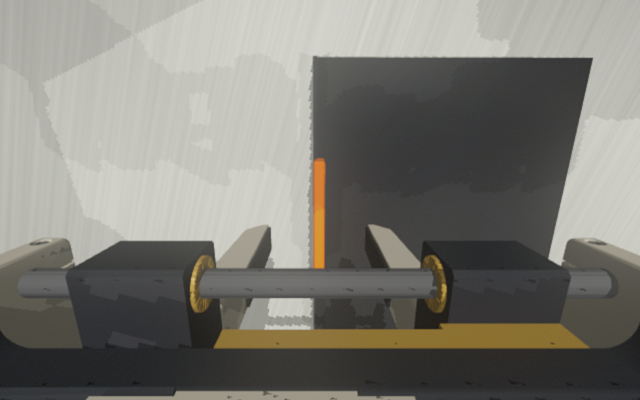

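>>> arm_command --pt "0 0 0.02 0 0 0 0.06" --pt "0 0 0.02 0 0 0 0.06" --pt "0 0 0.01 0 0 0 0.06" --pt "0 0 0.004 0 0 0 0.06" --pt "0 0 0 0 0 0 0.06" --pt "0 0 0 0 0 0 0.0" --pt "0 0 0 0 0 0 0.0" --pt "0 0 0 0 0 0 0.0" --pt "0 0 0 0 0 0 0.0" --pt "0 0 0 0 0 0 0.0" --pt "0 0 0 0 0 0 0.0" --pt "0 0 0 0 0 0 0.0" --squeeze 58

```text
time: 50.95
eef_pos: [0.3368, 0.2807, 0.1962]
orientation: [3.141, -0.0, 1.876]
force: [-1.3, -0.0, 0.6]
finger_gap: 0.0082
```

```bash
python3 -c "
from h import *
c=Rt('wrist',dict(eef_pos=[.33722,.28025,.25126],orientation=[3.139,0,np.radians(107.41)]))
n=np.array([-.299,.954]);T=np.array([.33722,.28025])
for uv,z in [((330,57),.004),((560,58.5),.004),((319,158),.03)]: print(((ray(c,uv,z)[:2]-T)@n).round(4))
st=arm.state(); print(st['eef_pos'],st['finger_gap'],st['force'])
plan([.4457,-.0790,.327],96.86)
"
```

```text
0.119
0.1178
0.0467
[0.33677695 0.28066402 0.19618876] 0.008220418036386281 [-1.33367811 -0.04228312  0.5686621 ]
rot 2 x [ 0.01 -0.    5.31] | trans total [-0.3701  0.0652 -0.1308] 10 x [-0.037   0.0065 -0.0131]
```

>>> arm_command --pt "0 0 -0.005 0 0 0 0.0" --pt "0 0 -0.015 0 0 0 0.0" --pt "0 0 -0.025 0 0 0 0.0" --pt "0 0 -0.025 0 0 0 0.0" --pt "0 0 -0.025 0 0 0 0.0" --pt "0 0 -0.02 0 0 0 0.0" --pt "0 0 -0.012 0 0 0 0.0" --pt "0 0 -0.004 0 0 0 0.0" --pt "0 0 0 0 0 0 0.0" --pt "0 0 0 0 0 0 0.0"

```text
time: 51.95
eef_pos: [0.3363, 0.2804, 0.3264]
orientation: [-3.14, 0.0, 1.876]
force: [-0.3, -0.7, -3.0]
finger_gap: 0.0084
```

```bash
python3 -c "
from ov import *
ov('w25',[]); grab('side','s25')
plan([.4455,-.0775,.327],96.86)
"
```

```text
[0.33627017 0.28043159 0.32641765] 0.008394240191857898 107.47966488250724 0.008065233470515458
rot 2 x [-0.06  0.01  5.31] | trans total [-0.3684  0.0656 -0.0008] 10 x [-0.0368  0.0066 -0.0001]
```

View pics/w25.png

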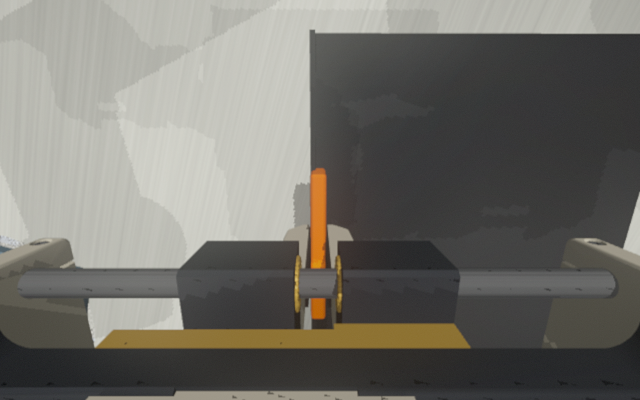

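View pics/s25.png

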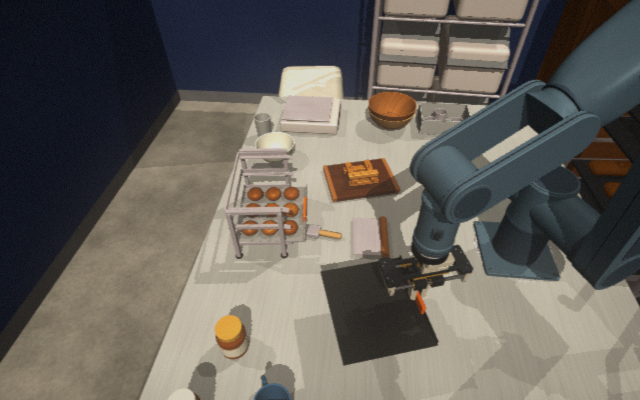

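>>> arm_command --pt "0 0 0 0 0 2.62 0.0" --pt "0 0 0 0 0 4 0.0" --pt "-0.007 0.0013 0 0 0 4 0.0" --pt "-0.0142 0.0025 0 0 0 0 0.0" --pt "-0.0212 0.0038 0 0 0 0 0.0" --pt "-0.0283 0.005 0 0 0 0 0.0" --pt "-0.0283 0.005 0 0 0 0 0.0" --pt "-0.0283 0.005 0 0 0 0 0.0" --pt "-0.0283 0.005 0 0 0 0 0.0" --pt "-0.0283 0.005 0 0 0 0 0.0" --pt "-0.0283 0.005 0 0 0 0 0.0" --pt "-0.0283 0.005 0 0 0 0 0.0" --pt "-0.0283 0.005 0 0 0 0 0.0" --pt "-0.0283 0.005 0 0 0 0 0.0" --pt "-0.0283 0.005 0 0 0 0 0.0" --pt "-0.0212 0.0038 0 0 0 0 0.0" --pt "-0.0142 0.0025 0 0 0 0 0.0" --pt "-0.007 0.0013 0 0 0 0 0.0" --pt "0 0 0 0 0 0 0.0" --pt "0 0 0 0 0 0 0.0"

```text
time: 54.05
eef_pos: [0.4455, -0.0759, 0.3269]
orientation: [-3.141, -0.001, 1.691]
force: [-0.7, 0.3, -1.8]
finger_gap: 0.0083
```

```bash
python3 -c "
from ov import *
ov('w26',[]); grab('side','s26'); grab('scene','c26')
plan([.4455,-.0775,.3166],96.86)
im=cv2.imread('pics/s26.png'); cv2.imwrite('pics/s26b.png',cv2.resize(im[130:280,220:420],None,fx=4,fy=4,interpolation=cv2.INTER_CUBIC))
im=cv2.imread('pics/c26.png'); cv2.imwrite('pics/c26b.png',cv2.resize(im[150:330,250:450],None,fx=3.3,fy=3.3,interpolation=cv2.INTER_CUBIC))
"
```

```text
[ 0.44548586 -0.07593327  0.32685895] 0.00831097439324511 96.87294261409791 0.00865647426083309
rot 1 x [-0.01 -0.01  0.06] | trans total [-0.0017 -0.0002  0.0105] 1 x [-0.0017 -0.0002  0.0105]
```

View pics/s26b.png

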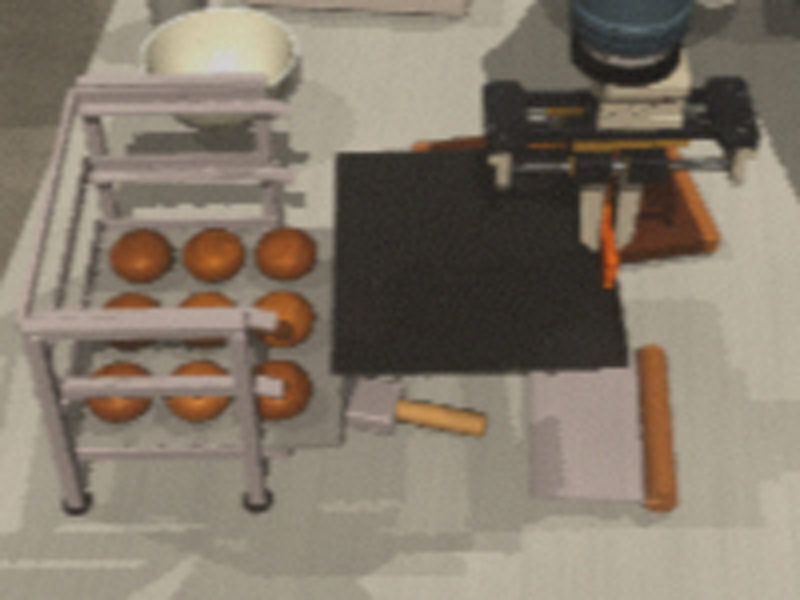

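View pics/c26b.png

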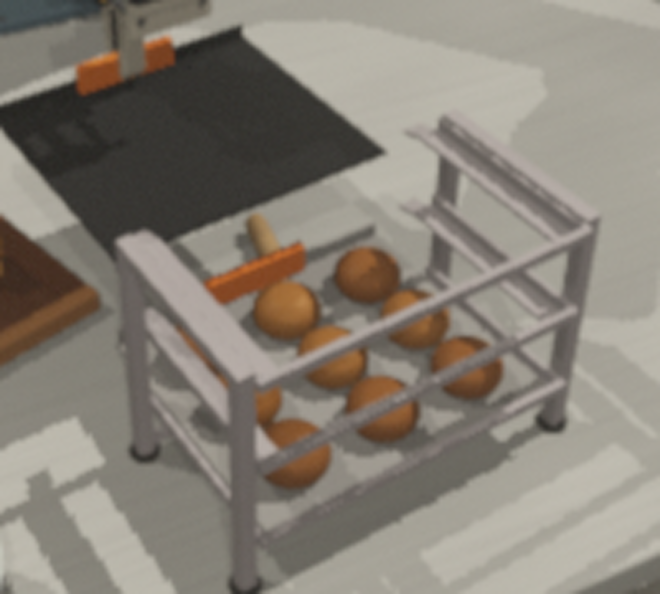

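View pics/w26.png

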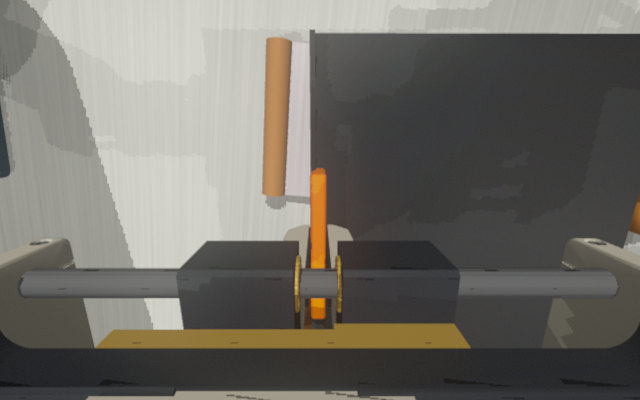

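```bash
python3 - <<'E'
from h import *
a=np.radians(6.86); R=np.array([[np.cos(a),np.sin(a)],[-np.sin(a),np.cos(a)]]); o=np.array([.7043,-.0479])
s=Rt("side"); S=lambda u,v,z:(R@(ray(s,(220+(u+.5)/4-.5,130+(v+.5)/4-.5),z)[:2]-o)).round(4)
for z in (.134,.128): print("side z",z,"sheet back corners",S(335,153,z),S(331,371,z),"front left",S(628,366,z))
for z in (.115,.11,.105): print("mid leadins",z,"far",S(294,168,z),S(294,180,z),"near",S(284,378,z),S(284,397,z))
c=Rt("scene"); C=lambda u,v,z:(R@(ray(c,(250+(u+.5)/3.3-.5,150+(v+.5)/3.3-.5),z)[:2]-o)).round(4)
for z in (.134,.128): print("scene z",z,"back left",C(385,152,z),"front left",C(240,28,z+.012),"back right~",C(112,250,z))
print("mid left leadin",C(403,205,.11),C(418,215,.11), "top", C(408,130,.185),C(425,138,.185))
E
```

```text
side z 0.134 sheet back corners [-0.0541 -0.1124] [-0.0546  0.126 ] front left [-0.2636  0.1268]
side z 0.128 sheet back corners [-0.0538 -0.1196] [-0.0542  0.1206] front left [-0.2648  0.1214]
mid leadins 0.115 far [-0.0195 -0.1171] [-0.02  -0.102] near [-0.0198  0.1147] [-0.0205  0.1328]
mid leadins 0.11 far [-0.019  -0.1229] [-0.0195 -0.1078] near [-0.0193  0.1102] [-0.02    0.1284]
mid leadins 0.105 far [-0.0185 -0.1288] [-0.019  -0.1136] near [-0.0189  0.1057] [-0.0195  0.124 ]
scene z 0.134 back left [-0.052   0.1221] front left [-0.259  0.119] back right~ [-0.063  -0.1132]
scene z 0.128 back left [-0.0585  0.1274] front left [-0.2677  0.1244] back right~ [-0.0697 -0.1102]
mid left leadin [-0.0145  0.1124] [0.0016 0.1143] top [-0.0094  0.1075] [0.0055 0.1115]
```

>>> arm_command --pt "-0.001 0.003 -0.002 0 0 0 0.0" --pt "-0.001 0.006 -0.001 0 0 0 0.0" --pt "0 0.01 0 0 0 0 0.0" --pt "0 0.012 0 0 0 0 0.0" --pt "0 0.012 0 0 0 0 0.0" --pt "0 0.012 0 0 0 0 0.0" --pt "0 0.012 0 0 0 0 0.0" --pt "0 0.012 0 0 0 0 0.0" --pt "0 0.012 0 0 0 0 0.0" --pt "0 0.012 0 0 0 0 0.0" --pt "0 0.01 0 0 0 0 0.0" --pt "0 0.006 0 0 0 0 0.0" --pt "0 0.003 0 0 0 0 0.0" --pt "0 0 0 0 0 0 0.0" --pt "0 0 0 0 0 0 0.0"

```text
time: 55.7
eef_pos: [0.5669, -0.064, 0.3301]
orientation: [-3.141, -0.0, 1.69]
force: [0.4, -0.5, -2.6]
finger_gap: 0.0087
```

```bash
python3 -c "
from ov import *
ov('w27',[]); grab('side','s27')
plan([.6367,-.0546,.330],96.86)
im=cv2.imread('pics/s27.png'); cv2.imwrite('pics/s27b.png',cv2.resize(im[130:280,220:420],None,fx=4,fy=4,interpolation=cv2.INTER_CUBIC))
"
```

```text
[ 0.56689013 -0.06402364  0.33007282] 0.008692261383781813 96.85559097866943 0.00507923983638765
rot 1 x [-0.01 -0.   -0.01] | trans total [0.001  0.0705 0.0002] 2 x [0.0005 0.0353 0.0001]
```

View pics/w27.png

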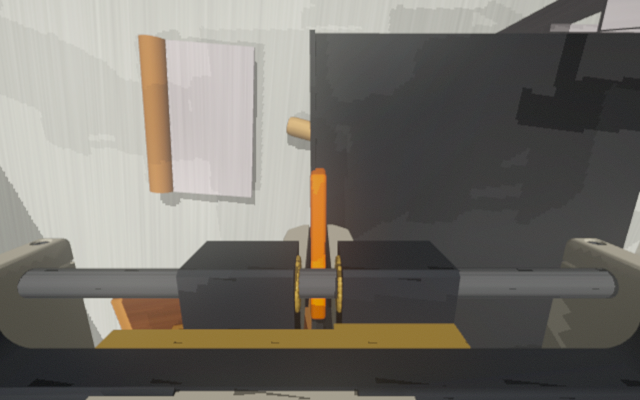

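View pics/s27b.png

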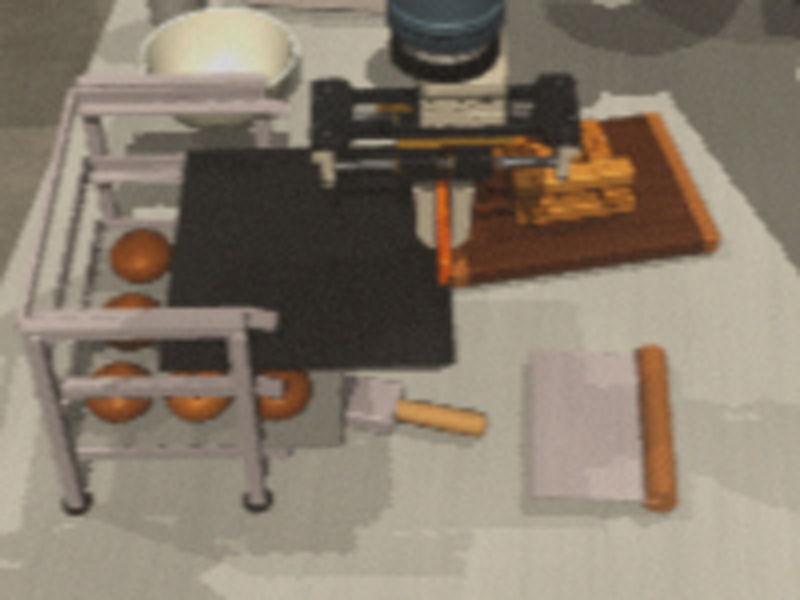

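>>> arm_command --pt "0.0005 0.003 0 0 0 0 0.0" --pt "0.0005 0.006 0 0 0 0 0.0" --pt "0 0.01 0 0 0 0 0.0" --pt "0 0.012 0 0 0 0 0.0" --pt "0 0.012 0 0 0 0 0.0" --pt "0 0.012 0 0 0 0 0.0" --pt "0 0.009 0 0 0 0 0.0" --pt "0 0.005 0 0 0 0 0.0" --pt "0 0.002 0 0 0 0 0.0" --pt "0 0 0 0 0 0 0.0" --pt "0 0 0 0 0 0 0.0"

```text
time: 56.9
eef_pos: [0.6373, -0.0546, 0.3301]
orientation: [-3.141, -0.0, 1.69]
force: [-0.0, -0.3, -1.4]
finger_gap: 0.0085
```

```bash
python3 -c "
from ov import *
ov('w28',[]); grab('side','s28')
im=cv2.imread('pics/s28.png'); cv2.imwrite('pics/s28b.png',cv2.resize(im[130:280,220:420],None,fx=4,fy=4,interpolation=cv2.INTER_CUBIC))
im=cv2.imread('pics/w28.png'); cv2.imwrite('pics/w28b.png',cv2.resize(im[0:120,300:640],None,fx=2.3,fy=4.6,interpolation=cv2.INTER_CUBIC))
"
```

```text
[ 0.6372553  -0.05455072  0.33009221] 0.008544475778730616 96.85701559426141 0.004297521879202971
```

View pics/w28b.png

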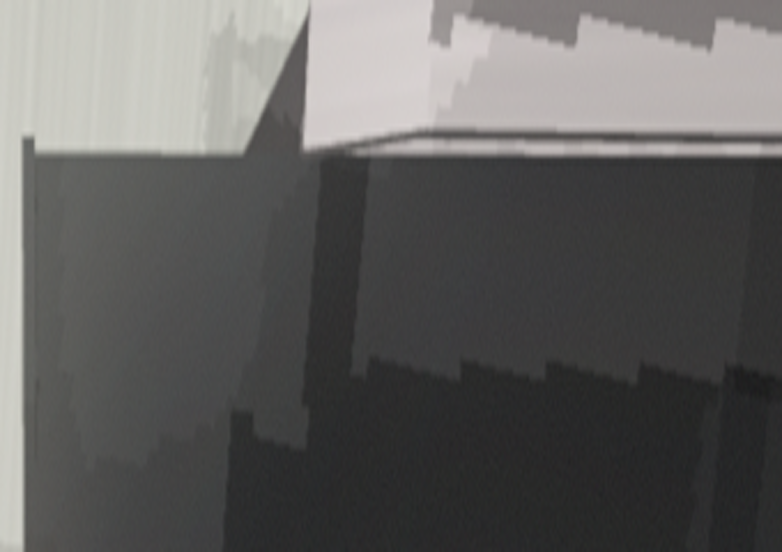

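View pics/s28b.png

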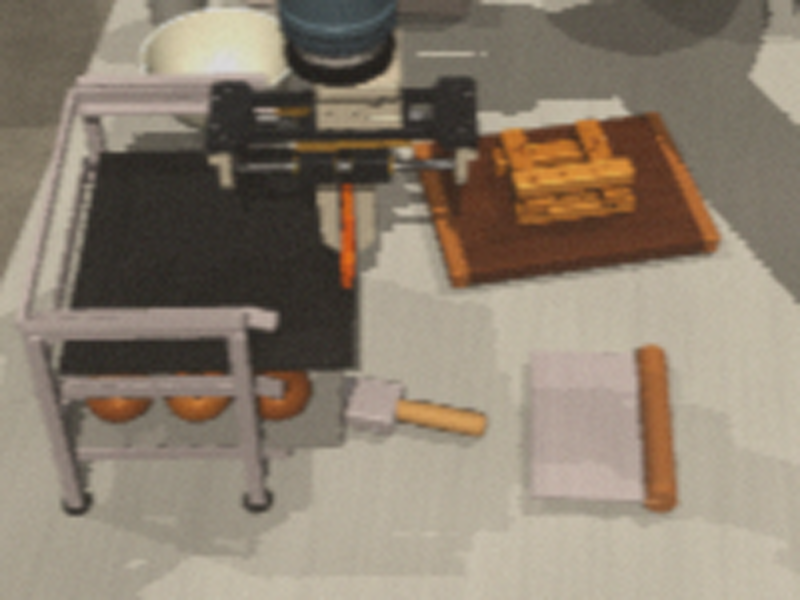

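```bash
python3 - <<'E'
from h import *
st=dict(eef_pos=[.637255,-.05455,.33009],orientation=[-3.141,0,1.6904]); c=Rt("wrist",st)
a=np.radians(6.86); R=np.array([[np.cos(a),-np.sin(a)],[np.sin(a),np.cos(a)]]); o=np.array([.7043,-.0479])
print("TCP local",R.T@(np.array([.637255,-.05455])-o))
for nm,x,y,z in [("mid ledge in",.0,.1085,.115),("mid guide in bottom",.0,.1245,.115),("mid guide top",.0,.1245,.125),("mid guide top x.1",.1,.1245,.125),("mid guide bot x.1",.1,.1245,.115),("top ledge in",0,.1085,.185),("top ledge in x.1",.1,.1085,.185),("top under",0,.1085,.18),("top leadin",-.02,.1085,.18),("sheet edge top front",-.127,.1187,.138),("sheet edge top",.0,.1187,.138),("sheet edge drooped x.05",.05,.1187,.134)]:
    q=proj(c,[[*(R@[x,y]+o),z]])[0]; print(nm,q.round(1),"crop",((q-[300,0])*[2.3,4.6]).round(0))
E
```

```text
TCP local [-0.06735932  0.00140571]
mid ledge in [421.9  64.8] crop [280. 298.]
mid guide in bottom [424.2  37.1] crop [286. 171.]
mid guide top [430.4  31.8] crop [300. 146.]
mid guide top x.1 [598.4  31.5] crop [686. 145.]
mid guide bot x.1 [582.8  36.8] crop [650. 169.]
top ledge in [485.4  26. ] crop [427. 120.]
top ledge in x.1 [735.3  25.5] crop [1001.  117.]
top under [478.4  30.3] crop [410. 139.]
top leadin [430.6  30.4] crop [300. 140.]
sheet edge top front [209.9  36. ] crop [-207.  166.]
sheet edge top [438.6  35.6] crop [319. 164.]
sheet edge drooped x.05 [523.5  37.7] crop [514. 173.]
```

>>> arm_command --pt "-0.0015 0 0.003 0 0 0 0.0" --pt "0 0 0.004 0 0 0 0.0" --pt "0 0 0.003 0 0 0 0.0" --pt "0 0 0.002 0 0 0 0.0" --pt "0 0 0 0 0 0 0.0" --pt "0 0 0 0 0 0 0.0"

```text
time: 57.6
eef_pos: [0.6377, -0.056, 0.3181]
orientation: [-3.141, -0.0, 1.691]
force: [0.1, -0.8, -1.1]
finger_gap: 0.0085
```

```bash
python3 -c "
from ov import *
ov('w29',[])
im=cv2.imread('pics/w29.png'); cv2.imwrite('pics/w29b.png',cv2.resize(im[0:120,300:640],None,fx=2.3,fy=4.6,interpolation=cv2.INTER_CUBIC))
"
```

```text
[ 0.63772794 -0.05600461  0.31808349] 0.008502450102087493 96.8617493691623 0.003290470109117403
```

View pics/w29b.png

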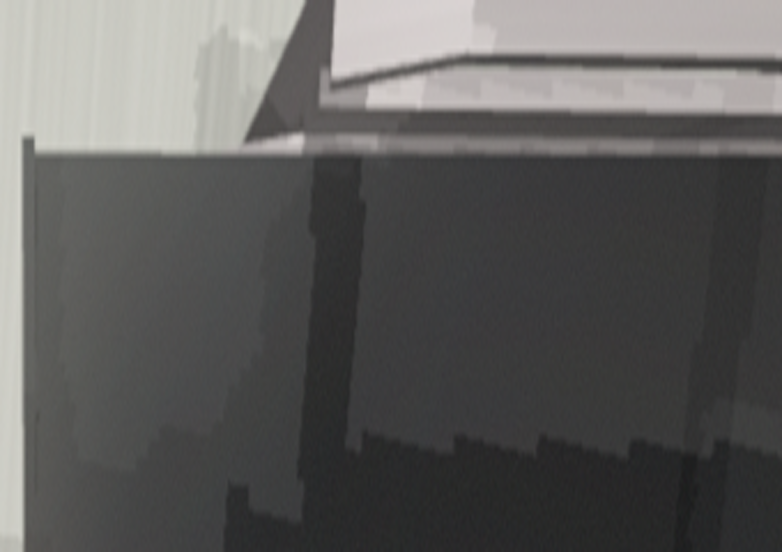

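>>> arm_command --pt "0 0 0.003 0 0 0 0.0" --pt "0 0 0.002 0 0 0 0.0" --pt "0 0 0.001 0 0 0 0.0" --pt "0 0 0 0 0 0 0.0" --pt "0 0 0 0 0 0 0.0"

```text
time: 58.15
eef_pos: [0.6377, -0.056, 0.3122]
orientation: [3.142, -0.0, 1.691]
force: [-0.3, 1.1, -1.2]
finger_gap: 0.0089
```

>>> arm_command --pt "0 0.002 0.0005 0 0 0 0.0" --pt "0 0.003 0.0005 0 0 0 0.0" --pt "0 0.002 0 0 0 0 0.0" --pt "0 0.001 0 0 0 0 0.0" --pt "0 0 0 0 0 0 0.0" --pt "0 0 0 0 0 0 0.0"

```text
time: 58.75
eef_pos: [0.6459, -0.0551, 0.3113]
orientation: [3.141, 0.0, 1.691]
force: [0.2, 0.6, -0.6]
finger_gap: 0.0085
```

```bash
python3 -c "
from ov import *
ov('w30',[]); grab('side','s30')
im=cv2.imread('pics/w30.png'); cv2.imwrite('pics/w30b.png',cv2.resize(im[0:120,300:640],None,fx=2.3,fy=4.6,interpolation=cv2.INTER_CUBIC))
im=cv2.imread('pics/s30.png'); cv2.imwrite('pics/s30b.png',cv2.resize(im[130:280,220:420],None,fx=4,fy=4,interpolation=cv2.INTER_CUBIC))
"
```

```text
[ 0.64587667 -0.05505963  0.3113287 ] 0.008506966186724956 96.85958887553186 0.002957423622529835
```

View pics/w30b.png

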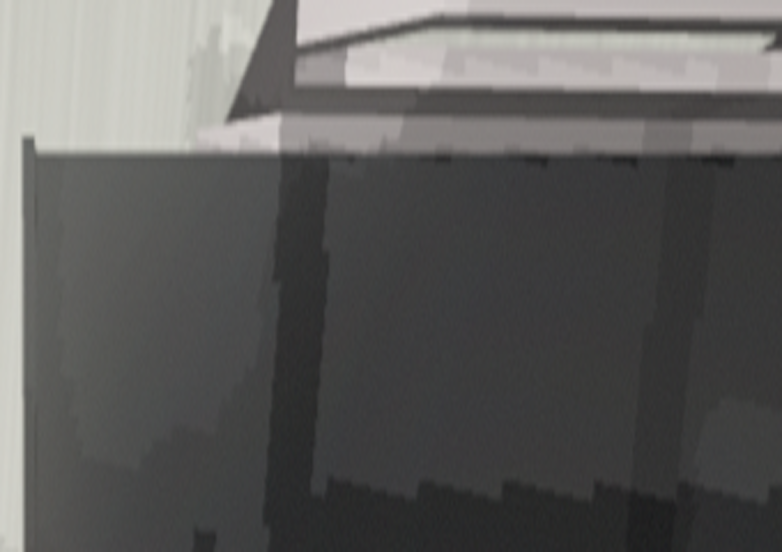

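View pics/s30b.png

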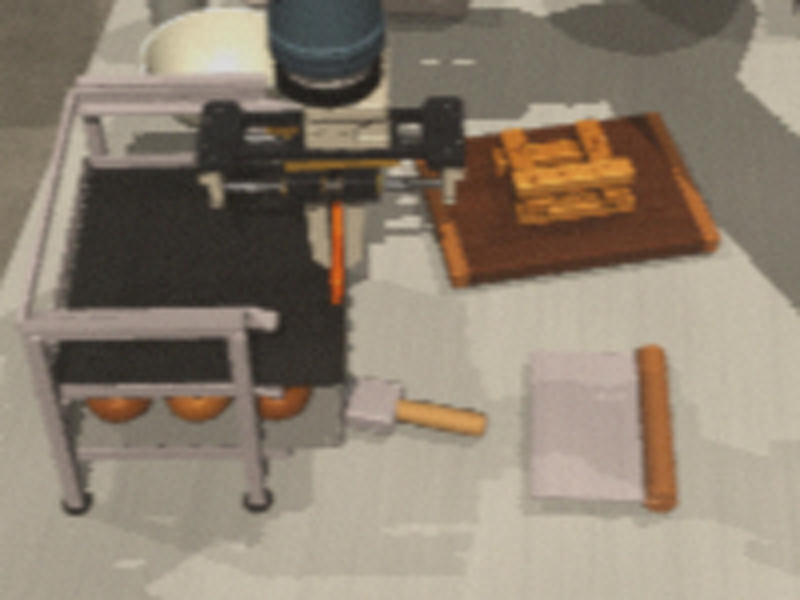

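>>> arm_command --pt "0 0.001 0 0 0 0 0.0" --pt "0 0.001 0 0 0 0 0.0" --pt "0 0.001 0 0 0 0 0.0" --pt "0 0.0005 0 0 0 0 0.0" --pt "0 0 0 0 0 0 0.0" --pt "0 0 0 0 0 0 0.0"

```text
time: 59.45
eef_pos: [0.6481, -0.0547, 0.3112]
orientation: [-3.138, -0.0, 1.691]
force: [-6.5, -0.5, 3.8]
finger_gap: 0.0084
```

>>> arm_command --pt "0 0 0 0 0 0 0.03" --pt "0 0 0 0 0 0 0.03" --pt "0 0 0 0 0 0 0.03" --pt "0 0 0 0 0 0 0.03" --pt "0 0 -0.01 0 0 0 0.03" --pt "0 0 -0.02 0 0 0 0.03" --pt "0 0 -0.03 0 0 0 0.03" --pt "0 0 -0.03 0 0 0 0.03" --pt "0 0 -0.02 0 0 0 0.03" --pt "0 0 0 0 0 0 0.03" --pt "0 0 0 0 0 0 0.03"

```text
time: 60.55
eef_pos: [0.649, -0.0546, 0.4213]
orientation: [3.141, 0.0, 1.691]
force: [-0.7, 0.1, -0.8]
finger_gap: 0.0301
```

```bash
python3 -c "
from ov import *
ov('w31',[]); grab('side','s31')
im=cv2.imread('pics/s31.png'); cv2.imwrite('pics/s31b.png',cv2.resize(im[130:280,220:420],None,fx=4,fy=4,interpolation=cv2.INTER_CUBIC))
"
```

```text
[ 0.64902921 -0.0545771   0.42133635] 0.030099924235443463 96.86315697741918 0.036097184464498534
```

View pics/w31.png

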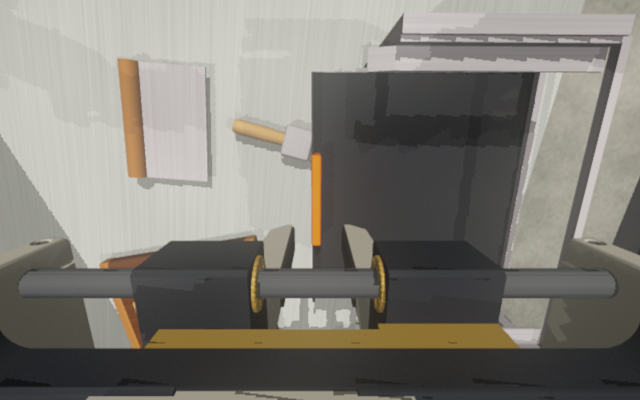

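View pics/s31b.png

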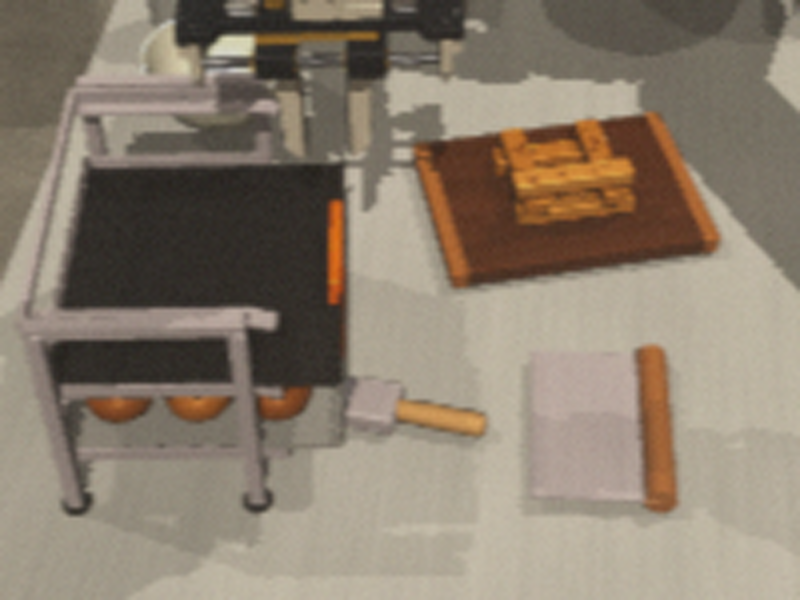

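>>> arm_command --pt "0 0 -0.02 0 0 0 0.03" --pt "0 0 -0.03 0 0 0 0.03" --pt "-0.012 -0.006 -0.02 0 0 0 0.03" --pt "-0.027 -0.013 -0.009 0 0 0 0.03" --pt "-0.03 -0.015 0 0 0 0 0.03" --pt "-0.03 -0.015 0 0 0 0 0.03" --pt "-0.026 -0.013 0 0 0 0 0.03" --pt "-0.014 -0.005 0 0 0 0 0.03" --pt "0 0 0 0 0 0 0.03" --pt "0 0 0 0 0 0 0.03" --pt "0 0 0 0 0 0 0.03" --pt "0 0 0 0 0 0 0.03"

```text
time: 61.85
eef_pos: [0.5997, -0.1993, 0.5001]
orientation: [3.141, -0.0, 1.692]
force: [-0.0, 0.3, -0.4]
finger_gap: 0.0302
```

```bash
python3 -c "
from ov import *
ov('w32',[]); st=arm.state(); print(st['orientation'].tolist())
im=cv2.imread('pics/w32.png'); cv2.imwrite('pics/w32b.png',cv2.resize(im[0:260,300:640],None,fx=2.3,fy=2.3,interpolation=cv2.INTER_CUBIC))
cv2.imwrite('pics/w32c.png',cv2.resize(im[100:260,110:340],None,fx=3.4,fy=3.4,interpolation=cv2.INTER_CUBIC))
"
```

```text
[ 0.59967774 -0.19930739  0.50013189] 0.030224390017863256 96.9637750659988 0.003834518076945057
[3.1414635424267736, -0.00018098354252105153, 1.6921921277116]
```

View pics/w32b.png

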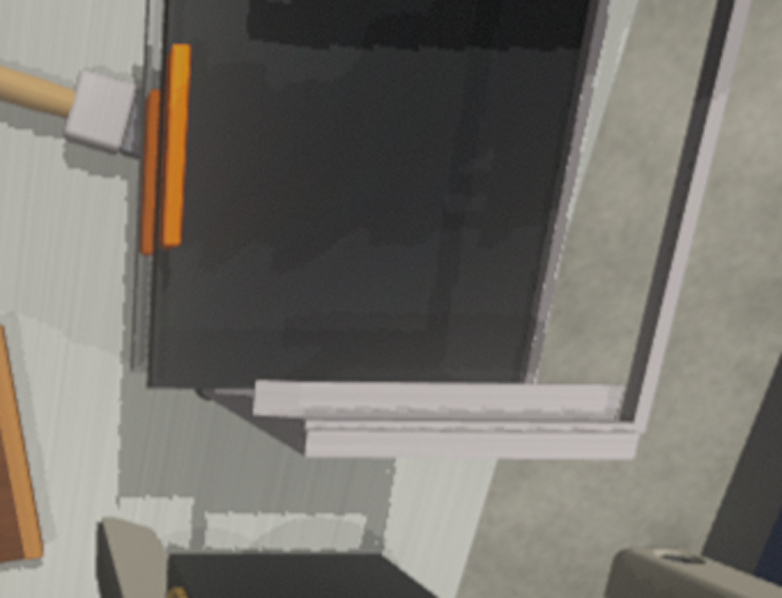

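View pics/w32c.png

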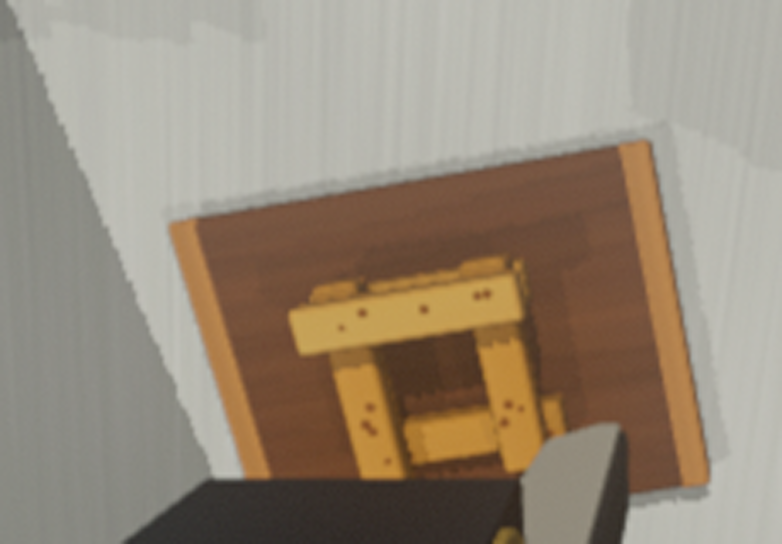

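```bash
python3 -c "
from h import *
st=arm.state(); print(st['time'],np.abs(st['dq']).max(),st['force'])
print(ticket.finish_job())"
```

```text
61.9 0.005726609082250273 [ 0.02405625 -0.67647687 -0.62195025]
the job is handed in; nothing more can be done
None
```

I finished and handed in the job at about 62 s of the 210 s allowed.

**Tower:** The sheet held five rusks, and all five are stacked on the board as layers of 2, 2 and 1. The first layer lies lengthwise with the board and each layer above is crosswise. The last wrist and side pictures show the tower intact and upright. One first-layer rusk sits about 3 mm off centre along its length, well inside the 18 mm limit.

**Sheet:** The middle rails were the lowest free pair, so I slid the empty sheet in there by its orange grip. I pushed it until about 6.5 N of resistance showed it was against the back bar, then released it. The final wrist picture puts it within about 1 mm of lined up with the loaded tray below. I saw no sign of that tray moving and felt no contact with it. The gripper was clear of everything and the arm still at hand-in.

**Disagreements:** The side and wrist cameras differed by 2–5 mm on the rusk and sheet positions. I settled this by checking the gap at the rail guides in the wrist picture before lowering the sheet. I did not see the sheet knocked aside or the grip slacken at any point. `finish_job` reports no verdict, so I have no confirmation beyond these checks.

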